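# Put the carving chisels away and latch the rack

## Robot

A 6-joint arm with a two-finger parallel gripper is mounted at the origin on the work surface. World frame = base frame: x ahead of the robot, y to its left, z up, the work surface at z = 0. Lengths are in m, angles in rad, forces in N, time in s.
With the tool pointing down it reaches from about 0.375 to 0.9 m from the base axis. Payload 3.1 kg.
Tool frame: the origin (TCP) lies at the centre of the arm's flange, where the gripper is bolted on; the fingertips stand 173 mm ahead of it and the grasp point (between the pads) lies 155 mm ahead of it (ctrl.grasp_offset is the distance from the TCP to the grasp point, in m); x points along the fingers, y is the direction in which the jaws open and shut, and the axes are right-handed (so a half turn about x gives the same grasp; the last joint's range is limited). The gripper opens to 85 mm and grips with 20 to 120 N. Pads are 22 mm wide; open, the fingers measure 114 mm over their backs; the gripper's body (76 mm by 85 mm) begins 54 mm behind the grasp point. The pads swing forward as they close: fully open they stand 13 mm farther back than shut.
Start: joints at [-1.365, 0.527, 1.433, -0, 1.181, -0.178], TCP at [0.234, -0.579, 0.405] pointing down, gripper open.
Joint ranges: [-3.08, 3.08], [-0.75, 2.2], [0.22, 2.44], [-1.43, 4.57], [0, 2.65], [-2.85, 2.85]. Speed limits (rad/s): [2.79, 2.79, 3.14, 3.14, 3.14, 3.14].

## Interface

Orientations are given as a unit quaternion [w, x, y, z].
In Python, from plant import ctrl gives the robot as it stands.
- The arm moves only by the shell command python3 -m crank 'ROWS' [FORCE]. ROWS is JSON, a list of rows, each a list of 5 numbers: the finger opening in m, from 0 to 0.0854, then the shift along the tool's x, y, z in m, then the turn about the tool's x in degrees. A call has exactly 5 rows; each row shifts and turns the commanded pose from where the row before left it, along the tool's axes as they then stand; what a row does not reach is not made up. A row lasts 1/12 s, in which the tool goes at most 41.7 mm and 7.16 degrees, less where a joint would pass 70% of its speed; a pose out of reach is approached as far as the arm can. A call is refused whole if a number of a shift passes 0.0417 or a number of a turn 7.16, either way. A call with a gripper value outside its range is refused whole. The fingers move at their own pace and stop on an object; FORCE is the grip in N (left out, the last holds). Time passes only in rows, so rows that do not move let the fingers close, or fill a call up. It gives the time, the measured TCP pose, the force and the opening at its end, in the units of the state.
- ctrl.observe(): the state, without advancing time (a new reading comes with each control period).
- ctrl.camera(name): name is "scene" or "top" or "wrist"; returns a dict with "frame" (420x560x3 uint8, red, green, blue), "fx", "fy", "cx", "cy" (pixels), "R" (3x3) and "t" (3): a world point X has camera coordinates R X + t. Camera axes: x right, y down, z forward; pixel columns grow to the right and rows downward; lengths in m; the calibration is good to about 2 mm. A picture is of the moment at which its call begins. There is no depth.
- ctrl.finish_job(): hands the job in, once; it reports no verdict.
Trained networks look in a picture, given as the dict that the camera call returned (one of the last four; its "shot" number tells which), for a name from the list of things; names that differ only in an ending like _2 or _b are one class to them, and where a whole thing is asked for, a point or a joint stands for the part that bears it (a point fixed in the world has none). Each returns a list of dicts, best first, with "confidence" (0 to 1); they miss things now and then, are a little off and sometimes report something else, mostly with a low value. They report only what shows in the picture. A call takes as long as a camera call. They do not tell look-alikes from the thing itself.
- ctrl.trace(picture, target): "mask" (420x560 bool, what is visible of it) and "extent" ([left, top, right, bottom] in pixels, round what is visible of it).
- ctrl.pinpoint(picture, target): "at" ([column, row] in pixels: a listed point, or the origin of a listed thing).
The state is a dict: "t": time; "qpos": joint angles; "qd": joint speeds; "joint_efforts": joint torques, N m; "ee_pos": TCP position; "tool_rot": TCP orientation; "force": force on the tool from outside, world axes, zero at the start; "torque": the same for the moment, N m; "finger_gap": finger opening in m.
Only numpy, scipy, OpenCV 4.12 (cv2) and the standard library are available. Lean on these libraries where they do the work, as an engineer would, in place of code of your own. Each camera call takes 0.05 s, during which the arm holds its last target. There are 200 camera calls.

## Task

Swing the chisel rack's keeper bar open and put every chisel lying on the bench into a slot of the rack, one to a slot in any order, seated fully with the blades pointing away from the robot. Then swing the bar shut over them until its detent catches, hook the latch's wire loop over the keeper on the bar's end, and throw the lever past its toggle point until it lies flat. Leave the other things on the bench where they are.

Things in the scene. Friction and masses are not known exactly. Their poses are not given: they have to be found in the camera images.
- rack: Wooden chisel rack fixed to the bench; origin on the bench top, x away from the robot, y left, z up (all sizes mm in this frame). Deck x -92..124, y -194..151, top z 12. Combs at x -50 and 20 (10 thick, dividers to z 44) form four slots along x at y -95, -41, 13, 67. End boards at x -87 (to z 40) and 118 (to z 45). A riser x 30..166, y 107..143, z to 55 carries the latch and stops the bar.
- slot1 (a point): Origin of a chisel fully seated and centred in slot 1 (rightmost, by the bar's pivot), blade to the rack's +x; axes as the rack's. Slots are 30 wide, 54 apart, floor z 24; between the combs (x -45..15) fingers have free room down to the deck. Handles have about 10 mm play lengthwise between the end boards.
- slot2 (a point): Origin of a chisel fully seated and centred in slot 2, blade to the rack's +x; axes as the rack's. 
- slot3 (a point): Origin of a chisel fully seated and centred in slot 3, blade to the rack's +x; axes as the rack's. 
- slot4 (a point): Origin of a chisel fully seated and centred in slot 4 (leftmost, by the latch), blade to the rack's +x; axes as the rack's. 
- chisel1: Carving chisel lying flat: square wooden handle 110 long, 24 wide, 24 high, then a steel blade to 120 from the origin (10 wide, 5 thick, at height 12). Origin: centre of the handle's underside; x along the handle to the blade, z up. About 0.11 kg, balanced within 10 mm of the origin. None from the start = absent; two to four are present.
- chisel2: Carving chisel lying flat: square wooden handle 110 long, 24 wide, 24 high, then a steel blade to 120 from the origin (13 wide, 5 thick, at height 12). Origin: centre of the handle's underside; x along the handle to the blade, z up. About 0.11 kg, balanced within 10 mm of the origin. None from the start = absent; two to four are present.
- chisel3: Carving chisel lying flat: square wooden handle 110 long, 24 wide, 24 high, then a steel blade to 120 from the origin (15 wide, 5 thick, at height 12). Origin: centre of the handle's underside; x along the handle to the blade, z up. About 0.11 kg, balanced within 10 mm of the origin. None from the start = absent; two to four are present.
- chisel4: Carving chisel lying flat: square wooden handle 110 long, 24 wide, 24 high, then a steel blade to 120 from the origin (17 wide, 5 thick, at height 12). Origin: centre of the handle's underside; x along the handle to the blade, z up. About 0.11 kg, balanced within 10 mm of the origin. None from the start = absent; two to four are present.
- bar (a joint): Keeper bar, rad: level steel bar 16 wide, z 52..62, 305 long, on an upright pivot at rack (20, -165). 0 = shut: lies along rack +y over the far comb, 4 mm above seated handles, against the riser. Grows as the free end swings towards the robot (limit 1.75; above 1.2 all slots are clear). Starts part shut. Stays where left (0.08 N m). In the last 0.05 rad it must be pushed past a sprung detent (5 to 8 N at the knob), which then holds it.
- bar_knob (a point): Middle of the upright round wooden knob on the bar, 22 dia., z 62..100 (this point z 81), 140 from the bar's pivot; pinch or push it along a level arc about the pivot.
- keeper (a point): Hook on the bar's free end, 290 from its pivot: post 14 wide (y), 8 thick, top z 91, with a 5 mm lip pointing away from the latch (rack -x when shut), lip underside z 87, on a tongue 14 wide, top z 68, reaching 33 mm behind this point. This point: centre of the loop's cross wire when hooked, behind the post on its -x side, under the lip, z 71. Axes as the rack's when the bar is shut.
- lever (a joint): Lever of the over-centre draw latch, rad: steel plate reaching 86 from its pivot, 20 wide (26 at the tip), turning in the rack's x-z plane at y 125 about a level pin along y. 0 = thrown, flat, pointing to rack +x; grows as the tip rises; 1.57 upright; limit 1.75. Stays where left (0.07 N m). With the loop hooked it stiffens below 0.7 rad (about 2 N at the tip), passes dead centre near 0.2, then pulls itself flat.
- lever_pivot (a point): Pivot pin of the lever, at rack (75.5, 125, 73).
- lever_tip (a point): On the lever's outer face, 80 along the lever from the pivot and 8 off its pin line; this face looks to the keeper when the lever is upright, and up when it is thrown.
- loop (a joint): Hinge of the wire loop on the lever (axis along y), rad; grows as the loop lifts over and away from the keeper. Loop direction in the rack's x-z plane, from +x towards +z: pi + lever - loop. Starts leaning back to +x against its stop (3.9); nearly free, it falls by its weight either way from upright.
- loop_pin (a point): Pin of the loop on the lever, 24 from the lever's pivot, 0.21 rad below the lever's line.
- loop_end (a point): Centre of the cross wire at the loop's free end, 85 from loop_pin. The loop is a rectangular steel wire frame, wire 6 dia., 34 wide outside (y), 22 inside, sprung: stretches up to 6 mm at 6 N/mm. Can be pinched from above across its 34 mm width near this end and carried over on an arc about loop_pin.
- glue_jar: Bystander: white glue jar, 60 dia., 75 high.
- sanding_block: Bystander: cork sanding block 100 x 55 x 30.
- bowl_blank: Bystander: small turned wooden bowl, 84 dia., 45 high.
- mallet: Bystander: wooden mallet.
- scraper: Bystander: flat steel scraper plate, 110 x 55 x 4.
Things that resemble listed ones, but are neither listed nor needed, are in the scene too. Leave any purple look-alike of the chisel2 alone.

How it is judged:
On the way, in this order (a step that is already met when the one before it is completed fails the run):
1. every chisel present is seated in a slot, blade away from the robot, while the bar is still open (((x of chisel1 in the frame of slot1 between -0.015 and 0.015 m and y of chisel1 in the frame of slot1 between -0.007 and 0.007 m and z of chisel1 in the frame of slot1 between -0.006 and 0.006 m and x of lever_pivot in the frame of chisel1 above 0.05 m) or (x of chisel1 in the frame of slot2 between -0.015 and 0.015 m and y of chisel1 in the frame of slot2 between -0.007 and 0.007 m and z of chisel1 in the frame of slot2 between -0.006 and 0.006 m and x of lever_pivot in the frame of chisel1 above 0.05 m) or (x of chisel1 in the frame of slot3 between -0.015 and 0.015 m and y of chisel1 in the frame of slot3 between -0.007 and 0.007 m and z of chisel1 in the frame of slot3 between -0.006 and 0.006 m and x of lever_pivot in the frame of chisel1 above 0.05 m) or (x of chisel1 in the frame of slot4 between -0.015 and 0.015 m and y of chisel1 in the frame of slot4 between -0.007 and 0.007 m and z of chisel1 in the frame of slot4 between -0.006 and 0.006 m and x of lever_pivot in the frame of chisel1 above 0.05 m)) and ((x of chisel2 in the frame of slot1 between -0.015 and 0.015 m and y of chisel2 in the frame of slot1 between -0.007 and 0.007 m and z of chisel2 in the frame of slot1 between -0.006 and 0.006 m and x of lever_pivot in the frame of chisel2 above 0.05 m) or (x of chisel2 in the frame of slot2 between -0.015 and 0.015 m and y of chisel2 in the frame of slot2 between -0.007 and 0.007 m and z of chisel2 in the frame of slot2 between -0.006 and 0.006 m and x of lever_pivot in the frame of chisel2 above 0.05 m) or (x of chisel2 in the frame of slot3 between -0.015 and 0.015 m and y of chisel2 in the frame of slot3 between -0.007 and 0.007 m and z of chisel2 in the frame of slot3 between -0.006 and 0.006 m and x of lever_pivot in the frame of chisel2 above 0.05 m) or (x of chisel2 in the frame of slot4 between -0.015 and 0.015 m and y of chisel2 in the frame of slot4 between -0.007 and 0.007 m and z of chisel2 in the frame of slot4 between -0.006 and 0.006 m and x of lever_pivot in the frame of chisel2 above 0.05 m)) and ((x of chisel3 in the frame of slot1 between -0.015 and 0.015 m and y of chisel3 in the frame of slot1 between -0.007 and 0.007 m and z of chisel3 in the frame of slot1 between -0.006 and 0.006 m and x of lever_pivot in the frame of chisel3 above 0.05 m) or (x of chisel3 in the frame of slot2 between -0.015 and 0.015 m and y of chisel3 in the frame of slot2 between -0.007 and 0.007 m and z of chisel3 in the frame of slot2 between -0.006 and 0.006 m and x of lever_pivot in the frame of chisel3 above 0.05 m) or (x of chisel3 in the frame of slot3 between -0.015 and 0.015 m and y of chisel3 in the frame of slot3 between -0.007 and 0.007 m and z of chisel3 in the frame of slot3 between -0.006 and 0.006 m and x of lever_pivot in the frame of chisel3 above 0.05 m) or (x of chisel3 in the frame of slot4 between -0.015 and 0.015 m and y of chisel3 in the frame of slot4 between -0.007 and 0.007 m and z of chisel3 in the frame of slot4 between -0.006 and 0.006 m and x of lever_pivot in the frame of chisel3 above 0.05 m)) and ((x of chisel4 in the frame of slot1 between -0.015 and 0.015 m and y of chisel4 in the frame of slot1 between -0.007 and 0.007 m and z of chisel4 in the frame of slot1 between -0.006 and 0.006 m and x of lever_pivot in the frame of chisel4 above 0.05 m) or (x of chisel4 in the frame of slot2 between -0.015 and 0.015 m and y of chisel4 in the frame of slot2 between -0.007 and 0.007 m and z of chisel4 in the frame of slot2 between -0.006 and 0.006 m and x of lever_pivot in the frame of chisel4 above 0.05 m) or (x of chisel4 in the frame of slot3 between -0.015 and 0.015 m and y of chisel4 in the frame of slot3 between -0.007 and 0.007 m and z of chisel4 in the frame of slot3 between -0.006 and 0.006 m and x of lever_pivot in the frame of chisel4 above 0.05 m) or (x of chisel4 in the frame of slot4 between -0.015 and 0.015 m and y of chisel4 in the frame of slot4 between -0.007 and 0.007 m and z of chisel4 in the frame of slot4 between -0.006 and 0.006 m and x of lever_pivot in the frame of chisel4 above 0.05 m)) and value of joint bar above 0.5 rad), for 0.2 s.
2. the keeper bar is shut in its detent (value of joint bar below 0.03 rad), for 0.2 s.
3. the loop is over the keeper, behind its post and under its lip, the lever not yet thrown (x of loop_end in the frame of keeper between -0.03 and 0.006 m and y of loop_end in the frame of keeper between -0.008 and 0.008 m and z of loop_end in the frame of keeper between -0.008 and 0.009 m and value of joint bar below 0.05 rad and value of joint lever above 0.6 rad), for 0.1 s.
4. the lever is thrown past its toggle point (x of loop_end in the frame of keeper between -0.006 and 0.006 m and y of loop_end in the frame of keeper between -0.008 and 0.008 m and z of loop_end in the frame of keeper between -0.008 and 0.009 m and value of joint lever below 0.08 rad), for 0.2 s.
At the end, for the whole second after the job is handed in: Each present chisel seated in a slot (within 15 mm lengthwise, 7 mm sideways, 6 mm in height), blade away from the robot; bar shut (below 0.03 rad); loop's cross wire hooked (within 6 mm in x, 8 in y, 9 in z of the keeper point); lever flat (below 0.08 rad) (all of step 4 and ((x of chisel1 in the frame of slot1 between -0.015 and 0.015 m and y of chisel1 in the frame of slot1 between -0.007 and 0.007 m and z of chisel1 in the frame of slot1 between -0.006 and 0.006 m and x of lever_pivot in the frame of chisel1 above 0.05 m) or (x of chisel1 in the frame of slot2 between -0.015 and 0.015 m and y of chisel1 in the frame of slot2 between -0.007 and 0.007 m and z of chisel1 in the frame of slot2 between -0.006 and 0.006 m and x of lever_pivot in the frame of chisel1 above 0.05 m) or (x of chisel1 in the frame of slot3 between -0.015 and 0.015 m and y of chisel1 in the frame of slot3 between -0.007 and 0.007 m and z of chisel1 in the frame of slot3 between -0.006 and 0.006 m and x of lever_pivot in the frame of chisel1 above 0.05 m) or (x of chisel1 in the frame of slot4 between -0.015 and 0.015 m and y of chisel1 in the frame of slot4 between -0.007 and 0.007 m and z of chisel1 in the frame of slot4 between -0.006 and 0.006 m and x of lever_pivot in the frame of chisel1 above 0.05 m)) and ((x of chisel2 in the frame of slot1 between -0.015 and 0.015 m and y of chisel2 in the frame of slot1 between -0.007 and 0.007 m and z of chisel2 in the frame of slot1 between -0.006 and 0.006 m and x of lever_pivot in the frame of chisel2 above 0.05 m) or (x of chisel2 in the frame of slot2 between -0.015 and 0.015 m and y of chisel2 in the frame of slot2 between -0.007 and 0.007 m and z of chisel2 in the frame of slot2 between -0.006 and 0.006 m and x of lever_pivot in the frame of chisel2 above 0.05 m) or (x of chisel2 in the frame of slot3 between -0.015 and 0.015 m and y of chisel2 in the frame of slot3 between -0.007 and 0.007 m and z of chisel2 in the frame of slot3 between -0.006 and 0.006 m and x of lever_pivot in the frame of chisel2 above 0.05 m) or (x of chisel2 in the frame of slot4 between -0.015 and 0.015 m and y of chisel2 in the frame of slot4 between -0.007 and 0.007 m and z of chisel2 in the frame of slot4 between -0.006 and 0.006 m and x of lever_pivot in the frame of chisel2 above 0.05 m)) and ((x of chisel3 in the frame of slot1 between -0.015 and 0.015 m and y of chisel3 in the frame of slot1 between -0.007 and 0.007 m and z of chisel3 in the frame of slot1 between -0.006 and 0.006 m and x of lever_pivot in the frame of chisel3 above 0.05 m) or (x of chisel3 in the frame of slot2 between -0.015 and 0.015 m and y of chisel3 in the frame of slot2 between -0.007 and 0.007 m and z of chisel3 in the frame of slot2 between -0.006 and 0.006 m and x of lever_pivot in the frame of chisel3 above 0.05 m) or (x of chisel3 in the frame of slot3 between -0.015 and 0.015 m and y of chisel3 in the frame of slot3 between -0.007 and 0.007 m and z of chisel3 in the frame of slot3 between -0.006 and 0.006 m and x of lever_pivot in the frame of chisel3 above 0.05 m) or (x of chisel3 in the frame of slot4 between -0.015 and 0.015 m and y of chisel3 in the frame of slot4 between -0.007 and 0.007 m and z of chisel3 in the frame of slot4 between -0.006 and 0.006 m and x of lever_pivot in the frame of chisel3 above 0.05 m)) and ((x of chisel4 in the frame of slot1 between -0.015 and 0.015 m and y of chisel4 in the frame of slot1 between -0.007 and 0.007 m and z of chisel4 in the frame of slot1 between -0.006 and 0.006 m and x of lever_pivot in the frame of chisel4 above 0.05 m) or (x of chisel4 in the frame of slot2 between -0.015 and 0.015 m and y of chisel4 in the frame of slot2 between -0.007 and 0.007 m and z of chisel4 in the frame of slot2 between -0.006 and 0.006 m and x of lever_pivot in the frame of chisel4 above 0.05 m) or (x of chisel4 in the frame of slot3 between -0.015 and 0.015 m and y of chisel4 in the frame of slot3 between -0.007 and 0.007 m and z of chisel4 in the frame of slot3 between -0.006 and 0.006 m and x of lever_pivot in the frame of chisel4 above 0.05 m) or (x of chisel4 in the frame of slot4 between -0.015 and 0.015 m and y of chisel4 in the frame of slot4 between -0.007 and 0.007 m and z of chisel4 in the frame of slot4 between -0.006 and 0.006 m and x of lever_pivot in the frame of chisel4 above 0.05 m)) and value of joint bar below 0.03 rad); the robot touches nothing.
It fails at once if the glue jar is moved more than 40 mm (distance of glue_jar from where it was at the start of the episode above 0.04 m).
It fails at once if the sanding block is moved more than 40 mm (distance of sanding_block from where it was at the start of the episode above 0.04 m).
It fails at once if the bowl blank is moved more than 40 mm (distance of bowl_blank from where it was at the start of the episode above 0.04 m).
It fails at once if the mallet is moved more than 40 mm (distance of mallet from where it was at the start of the episode above 0.04 m).
It fails at once if the scraper is moved more than 40 mm (distance of scraper from where it was at the start of the episode above 0.04 m).
Of chisel1, chisel2, chisel3, chisel4 only 2 to 4 are there at a start; the rules pass over those that are not, and their reading is None.
At some moment in a run one of chisel1, chisel2, chisel3, chisel4 may be knocked a few centimetres aside while the robot is not near it.
Once in a run the grip may slacken for a moment while it holds something.
It also fails if it takes over 210 s, if anything falls off the work surface, if the arm or the gripper's body presses on something with over 40 N, if the wrist force passes 120 N, or if a joint passes its speed limit or range.

## Working session

There is one attempt and no reset: what is moved stays moved. The work goes in short steps, Python scripts to look and compute and a shell command to move; the robot and the scene stay as the last step left them, time stands still between calls to the robot, and variables do not carry over. Pictures are saved under pics/ and viewed, about 12 in all and at most 16, crops included, and the job is handed in when it is done.

```bash
ls; mkdir -p pics; cat > h.py <<'E'
import numpy as np, cv2, json
from plant import ctrl
from scipy.spatial.transform import Rotation as Rn
def ray(p,uv):
    R=np.array(p["R"]);t=np.array(p["t"])
    d=R.T@np.array([(uv[0]-p["cx"])/p["fx"],(uv[1]-p["cy"])/p["fy"],1.0]); return -R.T@t,d
def at_z(p,uv,z):
    c,d=ray(p,uv); return c+d*(z-c[2])/d[2]
def proj(p,X):
    c=np.array(p["R"])@np.array(X)+np.array(p["t"]); return np.array([p["fx"]*c[0]/c[2]+p["cx"],p["fy"]*c[1]/c[2]+p["cy"]])
def save(p,n,s=1,crop=None):
    f=np.array(p["frame"])[:,:,::-1]
    if crop: f=f[crop[1]:crop[3],crop[0]:crop[2]]
    cv2.imwrite("pics/"+n,cv2.resize(f,None,fx=s,fy=s,interpolation=cv2.INTER_CUBIC))
def grot(o=None):
    o=o or ctrl.observe(); w,x,y,z=o["tool_rot"]; return Rn.from_quat([x,y,z,w]).as_matrix()
def st():
    o=ctrl.observe(); R=grot(o); g=np.array(o["ee_pos"])+R[:,0]*ctrl.grasp_offset
    print("t",round(o["t"],2),"grasp",g.round(4),"gap",round(o["finger_gap"],4),"F",np.array(o["force"]).round(1)); print("x",R[:,0].round(3),"y",R[:,1].round(3),"z",R[:,2].round(3)); print("q",np.round(o["qpos"],3)); return o,R,g
E
python3 - <<'E'
from h import *
st()
for n in ["scene","top"]:
    p=ctrl.camera(n); save(p,n+"0.png")
    for k in ["chisel1","chisel2","rack","bar_knob","keeper","lever_pivot","lever_tip","loop_end","loop_pin","slot1","slot4"]:
        for d in ctrl.pinpoint(p,k)[:6]: print(n,k,np.round(d["at"],1),round(d["confidence"],2))
E
```

```text
pics
t 0.0 grasp [ 0.2339 -0.5789  0.249 ] gap 0.0851 F [ 0.5  0.8 -0.8]
x [-0.     0.002 -1.   ] y [ 0.374 -0.927 -0.002] z [-0.927 -0.374 -0.   ]
q [-1.366  0.528  1.434  0.     1.181 -0.178]
scene chisel1 [446.3 269.9] 0.95
scene chisel1 [356.7 276.5] 0.81
scene chisel1 [338.1 255. ] 0.72
scene chisel1 [373.4 314.4] 0.61
scene chisel1 [235.6 198.8] 0.44
scene chisel1 [217.8 208.6] 0.17
scene chisel2 [446.3 269.9] 0.95
scene chisel2 [356.7 276.5] 0.81
scene chisel2 [338.1 255. ] 0.72
scene chisel2 [373.4 314.4] 0.61
scene chisel2 [235.6 198.8] 0.44
scene chisel2 [217.8 208.6] 0.17
scene rack [232.2 204. ] 0.9
scene rack [237.9 201.4] 0.39
scene bar_knob [397.3 242.3] 0.64
scene keeper [272.4 199.3] 0.71
scene lever_pivot [241.9 220.9] 0.59
scene lever_tip [223.1 183.2] 0.73
scene lever_tip [237.6 202.4] 0.56
scene loop_end [217.9 211.1] 0.66
scene loop_pin [234.3 219.5] 0.58
scene loop_pin [229.4 178.8] 0.47
scene slot1 [252.  208.3] 0.67
scene slot1 [222.1 183.1] 0.66
scene slot1 [241.9 200.4] 0.62
scene slot4 [252.  208.3] 0.67
scene slot4 [222.1 183.1] 0.66
scene slot4 [241.9 200.4] 0.62
top chisel1 [121.1 297.9] 0.79
top chisel1 [144.8 210.3] 0.69
top chisel1 [203.9 233.5] 0.68
top chisel2 [121.1 297.9] 0.79
top chisel2 [144.8 210.3] 0.69
top chisel2 [203.9 233.5] 0.68
top rack [321.  205.6] 0.78
top bar_knob [277.4 168.1] 0.68
top bar_knob [334.1 206.9] 0.57
top keeper [283.6 221.8] 0.84
top lever_pivot [280.7 175.1] 0.66
top lever_pivot [194.6 147.7] 0.65
top lever_tip [282.1 168.4] 0.75
top loop_end [283.4 147.7] 0.58
top loop_pin [281.8 170.8] 0.45
top slot1 [335.6 211.1] 0.96
top slot1 [299.7 206.3] 0.82
top slot1 [314.8 211. ] 0.77
top slot1 [354.7 211.7] 0.69
top slot4 [335.6 211.1] 0.96
top slot4 [299.7 206.3] 0.82
top slot4 [314.8 211. ] 0.77
top slot4 [354.7 211.7] 0.69
```

View pics/top0.png

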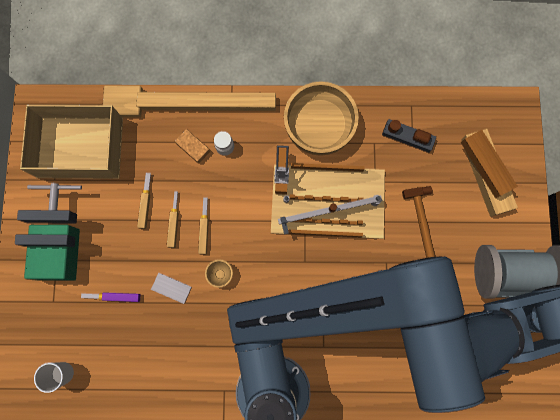

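View pics/scene0.png

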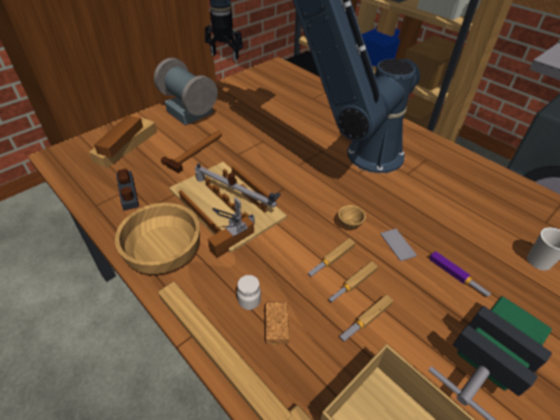

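```bash
python3 - <<'E'
from h import *
p=ctrl.camera("top"); print(p["fx"],(-np.array(p["R"]).T@p["t"]).round(3))
save(p,"rack1.png",6,(262,140,394,240))
hsv=cv2.cvtColor(np.array(p["frame"]),cv2.COLOR_RGB2HSV)
for d in ctrl.trace(p,"chisel1"):
    m=d["mask"]; ys,xs=np.nonzero(m)
    P=np.array([at_z(p,(x,y),0.014)[:2] for x,y in zip(xs,ys)])
    c,(w,h),a=cv2.minAreaRect((P*1000).astype(np.float32))
    u,s,v=np.linalg.svd(P-P.mean(0),full_matrices=False); 
    pr=(P-P.mean(0))@v[0]
    print(round(d["confidence"],2),d["extent"],"mean",P.mean(0).round(4),"rect",np.round(c,1),round(w,1),round(h,1),round(a,1),"axis",v[0].round(3),"proj",pr.min().round(3),pr.max().round(3),"n",len(xs), "hue",np.median(hsv[m][:,0]))
for k in ["chisel1"]:
    for d in ctrl.pinpoint(p,k): print(k,at_z(p,d["at"],0.02).round(4),d["confidence"])
for k,z in [("slot1",.036),("bar_knob",.081),("keeper",.08),("lever_tip",.15),("lever_pivot",.08)]:
    for d in ctrl.pinpoint(p,k): print(k,at_z(p,d["at"],z).round(4),round(d["confidence"],2))
for a in [(276,168),(384,170),(384,238),(271,233)]: print(a,at_z(p,a,.012).round(4))
E
```

```text
526.7378705434622 [ 0.253 -0.026  1.609]
0.95 [82.6, 288.4, 139.0, 302.3] mean [0.2708 0.4791] rect [269.7 489.2] 23.6 175.1 0.4 axis [-0.032 -1.   ] proj -0.098 0.078 n 409 hue 140.0
0.89 [196.6, 195.0, 209.7, 251.9] mean [0.4758 0.2158] rect [487.1 215.6] 27.1 173.7 88.8 axis [-1.     0.021] proj -0.098 0.076 n 420 hue 17.0
0.7 [164.9, 193.3, 175.9, 247.7] mean [0.4908 0.3105] rect [504.8 313.1] 167.8 30.6 2.4 axis [-0.999  0.044] proj -0.098 0.07 n 402 hue 17.0
0.6 [277.6, 148.8, 284.7, 176.8] mean [ 0.6686 -0.0215] rect [691.9 -23.4] 93.7 31.3 0.3 axis [-1.     0.027] proj -0.071 0.024 n 70 hue 150.0
0.43 [278.8, 196.7, 382.5, 233.3] mean [ 0.534  -0.1558] rect [ 540.4 -170.4] 54.7 326.7 19.8 axis [ 0.262 -0.965] proj -0.148 0.18 n 719 hue 150.0
0.22 [273.2, 148.3, 385.9, 239.8] mean [ 0.5723 -0.1611] rect [ 596.2 -165.4] 348.0 281.3 87.7 axis [-0.148 -0.989] proj -0.177 0.187 n 8213 hue 18.0
chisel1 [0.5262 0.3906 0.02  ] 0.93
chisel1 [0.4617 0.2159 0.02  ] 0.85
chisel1 [0.4722 0.3054 0.02  ] 0.81
chisel1 [0.2761 0.4502 0.02  ] 0.66
chisel1 [0.3032 0.3015 0.02  ] 0.6
slot1 [ 0.5339 -0.1221  0.036 ] 0.72
slot1 [ 0.5257 -0.2395  0.036 ] 0.65
slot1 [ 0.5383 -0.083   0.036 ] 0.63
slot1 [ 0.5219 -0.1759  0.036 ] 0.6
bar_knob [ 0.5394 -0.1748  0.081 ] 0.55
bar_knob [ 0.6439 -0.0172  0.081 ] 0.41
keeper [ 0.4885 -0.0291  0.08  ] 0.87
lever_tip [ 0.6341 -0.0195  0.15  ] 0.5
lever_pivot [ 0.5249 -0.2298  0.08  ] 0.57
lever_pivot [ 0.6356 -0.0235  0.08  ] 0.5
lever_pivot [0.5224 0.3773 0.08  ] 0.41
(276, 168) [ 0.6711 -0.0048  0.012 ]
(384, 170) [ 0.6666 -0.3417  0.012 ]
(384, 238) [ 0.4531 -0.3358  0.012 ]
(271, 233) [0.4663 0.0088 0.012 ]
```

View pics/rack1.png

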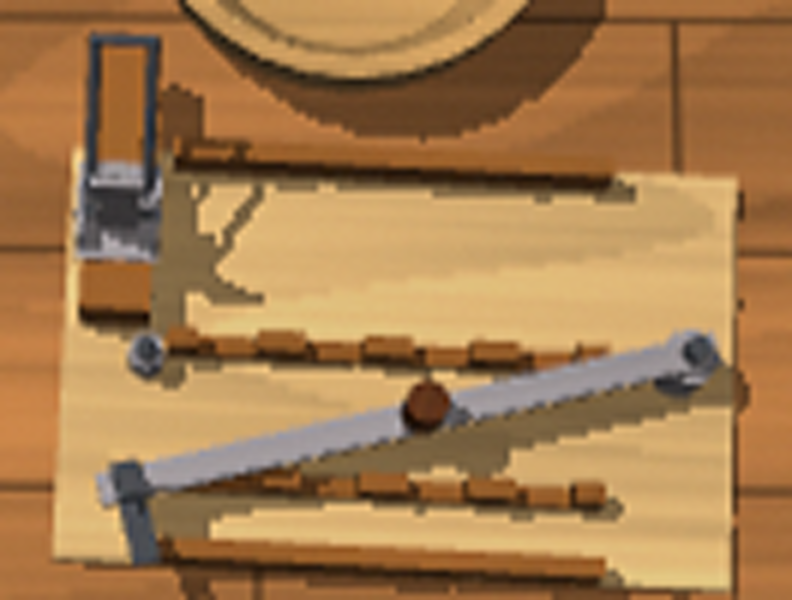

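```bash
cat >> h.py <<'E'
def fit(pts,world):
    # 2D rigid rack->world
    A=np.array(pts,float)[:,:2];B=np.array(world)[:,:2];a=A.mean(0);b=B.mean(0)
    u,s,v=np.linalg.svd((A-a).T@(B-b)); R=v.T@np.diag([1,np.linalg.det(v.T@u.T)])@u.T
    t=b-R@a; return R,t,(B-(A@R.T+t))
E
python3 - <<'E'
from h import *
p=ctrl.camera("top")
f=lambda c:(c[0]/6+262-.4,c[1]/6+140-.4)
C=[((.124,.151),(75,150),.012),((.124,-.194),(738,178),.012),((-.092,-.194),(730,590),.012),((-.092,.151),(53,560),.012)]
W=[at_z(p,f(c[1]),c[2]) for c in C]
R,t,e=fit([c[0] for c in C],W); print(R.round(4),t.round(4),"yaw",np.arctan2(R[1,0],R[0,0]).round(4)); print((e*1000).round(1))
for n,c,z in [("pivot",(698,350),.07),("knob",(428,400),.1),("keeperpost",(130,475),.091)]:
    w=at_z(p,f(c),z)[:2]; print(n,w.round(4),"rack",((w-t)@R*1000).round(1))
o,Rt,g=st()
E
```

```text
[[ 0.9992  0.04  ]
 [-0.04    0.9992]] [ 0.5526 -0.1442] yaw -0.0401
[[-0.5 -0.5]
 [ 0.2 -0.6]
 [ 0.4  0.9]
 [-0.2  0.2]]
pivot [ 0.5658 -0.3098] rack [  19.8 -164.9]
knob [ 0.5341 -0.1728] rack [-17.3 -29.3]
keeperpost [ 0.4978 -0.0283] rack [-59.3 113.6]
t 1.65 grasp [ 0.2341 -0.5795  0.25  ] gap 0.0855 F [-0.5 -0.1  0.6]
x [-0. -0. -1.] y [ 0.374 -0.927 -0.   ] z [-0.927 -0.374  0.   ]
q [-1.365  0.528  1.433 -0.     1.181 -0.178]
```

```bash
r='x'; 
python3 -m crank '[[0.0854,0,-0.01764,-0.02867,0],[0.0854,0,-0.01764,-0.02867,0],[0.0854,0,-0.01764,-0.02867,0],[0.0854,0,-0.01764,-0.02867,0],[0.0854,0,-0.01764,-0.02867,0]]'
python3 -m crank '[[0.0854,0,-0.01764,-0.02867,0],[0.0854,0,-0.01764,-0.02867,0],[0.0854,0,-0.01764,-0.02867,0],[0.0854,0,-0.01764,-0.02867,0],[0.0854,0,-0.01764,-0.02867,0]]'
python3 -m crank '[[0.0854,0,-0.01764,-0.02867,0],[0.0854,0,-0.01764,-0.02867,0],[0.0854,0,-0.01764,-0.02867,0],[0.0854,0,-0.01764,-0.02867,0],[0.0854,0,-0.01764,-0.02867,0]]'
python3 -m crank '[[0.06,0,0,0,-5.4],[0.06,0,0,0,-5.4],[0.06,0,0,0,-5.4],[0.06,0,0,0,-5.4],[0.06,0,0,0,-5.4]]'
python3 -m crank '[[0.06,0,0,0,-5.4],[0.06,0,0,0,-5.4],[0.06,0,0,0,-5.4],[0.06,0,0,0,-5.4],[0.06,0,0,0,-5.4]]'
python3 -m crank '[[0.06,0,0,0,-5.4],[0.06,0,0,0,-5.4],[0.06,0,0,0,-5.4],[0.06,0,0,0,-5.4],[0.06,0,0,0,-5.4]]'
python3 -m crank '[[0.06,0.01,0,0,0],[0.06,0.01,0,0,0],[0.06,0.01,0,0,0],[0.06,0.01,0,0,0],[0.06,0.01,0,0,0]]'
python3 - <<'E'
from h import *
o,R,g=st(); d=np.array([.5341,-.1728,.09])-g; print("tool delta",(R.T@d).round(4))
p=ctrl.camera("wrist"); save(p,"w1.png"); print("knob proj",proj(p,[.5341,-.1728,.1]), [ (d["at"],d["confidence"]) for d in ctrl.pinpoint(p,"bar_knob")])
E
```

```text
t: 2.07
ee_pos: [0.3346, -0.4428, 0.4048]
tool_rot: [0.135, 0.694, 0.135, -0.694]
force: [0.3, 0.6, 0.1]
finger_gap: 0.0853
t: 2.48
ee_pos: [0.4346, -0.3072, 0.4049]
tool_rot: [0.135, 0.694, 0.135, -0.694]
force: [0.4, -0.1, -0.1]
finger_gap: 0.0857
t: 2.9
ee_pos: [0.5346, -0.1716, 0.4049]
tool_rot: [0.135, 0.694, 0.135, -0.694]
force: [1.6, -0.5, -0.8]
finger_gap: 0.085
t: 3.32
ee_pos: [0.5339, -0.1729, 0.4048]
tool_rot: [0.295, 0.643, 0.295, -0.643]
force: [0.3, 0.5, -0.1]
finger_gap: 0.0603
t: 3.73
ee_pos: [0.5338, -0.1731, 0.4048]
tool_rot: [0.437, 0.556, 0.437, -0.556]
force: [-0.0, 0.1, -0.8]
finger_gap: 0.0602
t: 4.15
ee_pos: [0.5337, -0.1731, 0.4048]
tool_rot: [0.554, 0.439, 0.554, -0.439]
force: [-0.4, -0.2, 0.3]
finger_gap: 0.0598
t: 4.57
ee_pos: [0.5335, -0.173, 0.3531]
tool_rot: [0.553, 0.44, 0.554, -0.441]
force: [-0.5, 0.8, -0.4]
finger_gap: 0.0605
t 4.57 grasp [ 0.5333 -0.1729  0.1984] gap 0.0605 F [-0.5  0.8 -0.4]
x [-0.001  0.001 -1.   ] y [ 0.975  0.224 -0.001] z [ 0.224 -0.975 -0.001]
q [-0.513  0.509  1.647  0.     0.987 -0.739]
tool delta [0.1084 0.0009 0.0002]
knob proj [280.64118102 216.74742999] []
```

View pics/w1.png

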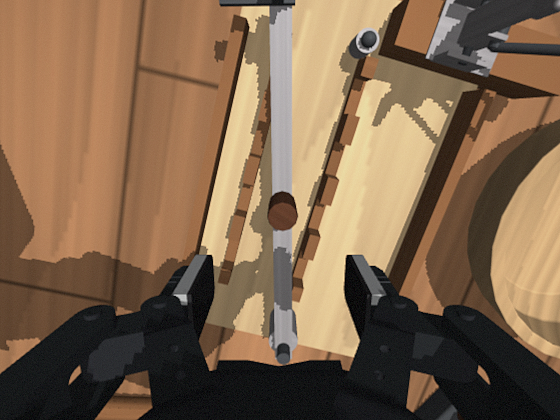

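```bash
python3 -m crank '[[0.06,0.0217,0,0,0],[0.06,0.0217,0,0,0],[0.06,0.0217,0,0,0],[0.06,0.0217,0,0,0],[0.06,0.0217,0,0,0]]'
python3 -m crank '[[0.0,0,0,0,0],[0.0,0,0,0,0],[0.0,0,0,0,0],[0.0,0,0,0,0],[0.0,0,0,0,-2.5]]' 30
python3 -m crank '[[0.0,0,-0.0122,0,-5],[0.0,0,-0.0122,0,-5],[0.0,0,-0.0122,0,-5],[0.0,0,-0.0122,0,-5],[0.0,0,-0.0122,0,-5]]' 
python3 -m crank '[[0.0,0,-0.0122,0,-5],[0.0,0,-0.0122,0,-5],[0.0,0,-0.0122,0,-5],[0.0,0,-0.0122,0,-5],[0.0,0,-0.0122,0,-5]]' 
python3 -m crank '[[0.0,0,-0.0122,0,-5],[0.0,0,-0.0122,0,-5],[0.0,0,-0.0122,0,-5],[0.0,0,-0.0122,0,-5],[0.0,0,0,0,0]]' 
python3 - <<'E'
from h import *
o,R,g=st()
p=ctrl.camera("top"); save(p,"top2.png")
for d in ctrl.trace(p,"chisel1"):
    m=d["mask"]; ys,xs=np.nonzero(m)
    hsv=cv2.cvtColor(np.array(p["frame"]),cv2.COLOR_RGB2HSV)
    P=np.array([at_z(p,(x,y),0.014)[:2] for x,y in zip(xs,ys)]);v=np.linalg.svd(P-P.mean(0),full_matrices=False)[2][0]
    print(round(d["confidence"],2),d["extent"],P.mean(0).round(4),v.round(3),len(xs),np.median(hsv[m][:,0]))
for d in ctrl.pinpoint(p,"chisel1"): print(at_z(p,d["at"],0.02).round(4),d["confidence"])
E
```

```text
t: 5.08
ee_pos: [0.534, -0.1732, 0.2455]
tool_rot: [0.554, 0.44, 0.553, -0.44]
force: [0.5, 0.3, -0.2]
finger_gap: 0.06
t: 5.5
ee_pos: [0.5339, -0.1733, 0.2475]
tool_rot: [0.563, 0.428, 0.562, -0.428]
force: [-2.9, -1.4, -0.8]
finger_gap: 0.0211
t: 5.92
ee_pos: [0.4795, -0.2, 0.2475]
tool_rot: [0.644, 0.294, 0.641, -0.295]
force: [1.4, -3.5, -5.3]
finger_gap: 0.021
t: 6.33
ee_pos: [0.4417, -0.2474, 0.2475]
tool_rot: [0.694, 0.148, 0.689, -0.15]
force: [6.1, -1.0, -7.5]
finger_gap: 0.0214
t: 6.75
ee_pos: [0.4283, -0.2957, 0.2475]
tool_rot: [0.709, 0.025, 0.704, -0.03]
force: [8.2, -0.5, -6.4]
finger_gap: 0.0208
t 6.75 grasp [ 0.4296 -0.2968  0.0928] gap 0.0208 F [ 8.2 -0.5 -6.4]
x [ 0.008 -0.007 -1.   ] y [ 0.078  0.997 -0.006] z [ 0.997 -0.078  0.008]
q [-8.190e-01  6.370e-01  1.825e+00  2.000e-03  6.700e-01 -2.313e+00]
0.93 [197.4, 195.9, 206.9, 254.8] [0.4741 0.2161] [-1.     0.017] 403 17.0
0.89 [166.9, 194.6, 179.2, 247.1] [0.491  0.3104] [-0.999  0.049] 416 17.0
0.73 [138.7, 176.1, 149.7, 231.2] [0.5596 0.4009] [-0.998  0.056] 446 17.0
0.6 [82.2, 290.9, 139.1, 302.1] [0.2709 0.4807] [-0.023 -1.   ] 368 140.0
[0.4626 0.3123 0.02  ] 0.84
[0.5305 0.3967 0.02  ] 0.83
[0.4587 0.2173 0.02  ] 0.57
```

View pics/top2.png

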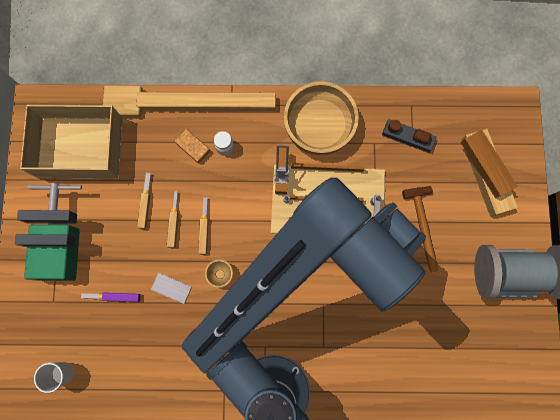

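```bash
python3 -m crank '[[0.06,0,0,0,0],[0.06,0,0,0,0],[0.06,0,0,0,0],[0.06,-0.03,0,0,0],[0.06,-0.03,0,0,0]]'
python3 -m crank '[[0.06,-0.03,0,0,0],[0.06,-0.03,0,0,0],[0.06,0,0.0342,-0.0009,0],[0.06,0,0.0342,-0.0009,0],[0.06,0,0.0342,-0.0009,0]]'
python3 -m crank '[[0.06,0,0.0342,-0.0009,0],[0.06,0,0.0342,-0.0009,0],[0.06,0,0.0342,-0.0009,0],[0.06,0,0.0342,-0.0009,0],[0.06,0,0.0342,-0.0009,0]]'
python3 -m crank '[[0.06,0,0.0342,-0.0009,0],[0.06,0,0.0342,-0.0009,0],[0.06,0,0.0342,-0.0009,0],[0.06,0,0.0342,-0.0009,0],[0.06,0,0.0342,-0.0009,0]]'
python3 -m crank '[[0.06,0,0.0342,-0.0009,0],[0.06,0,0.0342,-0.0009,0],[0.06,0,0,0,-3.5],[0.06,0,0,0,0],[0.06,0,0,0,0]]'
python3 - <<'E'
from h import *
o,R,g=st()
p=ctrl.camera("wrist"); save(p,"w2.png")
for d in ctrl.trace(p,"chisel1"): print(d["extent"],d["confidence"])
for d in ctrl.pinpoint(p,"chisel1"): print(d["at"],at_z(p,d["at"],0.02).round(4),d["confidence"])
E
```

```text
t: 7.32
ee_pos: [0.4256, -0.2917, 0.3058]
tool_rot: [0.705, 0.029, 0.708, -0.027]
force: [0.6, 0.1, 0.1]
finger_gap: 0.0601
t: 7.73
ee_pos: [0.4313, -0.1889, 0.3675]
tool_rot: [0.707, 0.028, 0.706, -0.029]
force: [0.5, 0.8, 0.0]
finger_gap: 0.0603
t: 8.15
ee_pos: [0.44, -0.0173, 0.3668]
tool_rot: [0.707, 0.028, 0.706, -0.028]
force: [0.3, 0.8, 0.4]
finger_gap: 0.06
t: 8.57
ee_pos: [0.4489, 0.1535, 0.3668]
tool_rot: [0.707, 0.028, 0.706, -0.028]
force: [0.4, -0.1, 0.6]
finger_gap: 0.0601
t: 8.98
ee_pos: [0.4526, 0.2203, 0.3664]
tool_rot: [0.707, 0.006, 0.707, -0.006]
force: [0.3, -0.6, -0.5]
finger_gap: 0.06
t 8.98 grasp [0.4526 0.2202 0.2117] gap 0.06 F [ 0.3 -0.6 -0.5]
x [-0.    -0.001 -1.   ] y [ 0.018  1.    -0.001] z [ 1.    -0.018 -0.   ]
q [ 2.310e-01  4.200e-01  1.775e+00 -1.000e-03  9.480e-01 -1.322e+00]
[432.8, 203.7, 476.8, 315.7] 0.87
[264.1, 136.2, 287.9, 299.1] 0.85
[354.4, 155.0, 389.3, 263.5] 0.82
[277.0, 190.7] [0.4542 0.2179 0.02  ] 0.84
[371.3, 206.8] [0.4723 0.3116 0.02  ] 0.82
[447.9, 252.4] [0.5229 0.394  0.02  ] 0.77
```

View pics/w2.png

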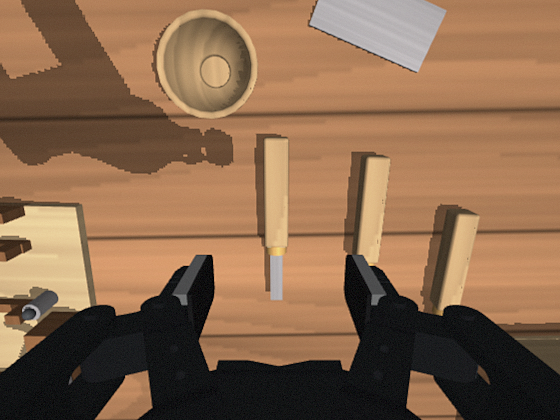

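```bash
python3 - <<'E'
from h import *
p=ctrl.camera("wrist"); o,R,g=st()
for n,a,b in [("A",(276.5,138),(275.5,247)),("B",(378.5,156),(368.5,263)),("C",(467,213.5),(447,311))]:
    u=at_z(p,a,.024);v=at_z(p,b,.024);d=v-u; print(n,"rear",u.round(4),"front",v.round(4),"len",np.linalg.norm(d).round(4),"org",(u+.055*d/np.linalg.norm(d)).round(4),"yaw",np.degrees(np.arctan2(d[1],d[0])).round(2))
E
```

```text
t 9.18 grasp [0.4532 0.2191 0.2116] gap 0.06 F [ 0.9 -0.8 -0.3]
x [-0. -0. -1.] y [ 0.02  1.   -0.  ] z [ 1.   -0.02 -0.  ]
q [ 0.228  0.42   1.775 -0.     0.947 -1.323]
A rear [0.4036 0.2175 0.024 ] front [0.5125 0.2141 0.024 ] len 0.1089 org [0.4586 0.2158 0.024 ] yaw -1.79
B rear [0.4222 0.3133 0.024 ] front [0.5322 0.3099 0.024 ] len 0.1101 org [0.4772 0.3116 0.024 ] yaw -1.78
C rear [0.4806 0.4045 0.024 ] front [0.5906 0.3979 0.024 ] len 0.1102 org [0.5355 0.4012 0.024 ] yaw -3.44
```

```bash
python3 -m crank '[[0.05,0.038,-0.0032,0.0055,0.7],[0.05,0.038,0,0,0],[0.05,0.038,0,0,0],[0.05,0.038,0,0,0],[0.05,0.0376,0,0,0]]' 60
python3 -m crank '[[0.05,0,0,0,0],[0.0,0,0,0,0],[0.0,0,0,0,0],[0.0,0,0,0,0],[0.0,0,0,0,0]]'
python3 -m crank '[[0.0,0,0,0,0],[0.0,-0.02,0,0,0],[0.0,-0.03,0,0,0],[0.0,-0.03,0,0,0],[0.0,-0.04,0,0,0]]'
python3 - <<'E'
from h import *
o,R,g=st(); T=np.array([.5361,-.1305]); d=np.array([T[0],T[1],g[2]])-g; print((R.T@d).round(4))
p=ctrl.camera("wrist"); save(p,"w3.png")
E
```

```text
t: 9.6
ee_pos: [0.4591, 0.2158, 0.1754]
tool_rot: [0.707, 0.012, 0.707, -0.011]
force: [0.5, 0.7, -0.5]
finger_gap: 0.0504
t: 10.02
ee_pos: [0.4588, 0.2165, 0.1772]
tool_rot: [0.707, 0.011, 0.707, -0.011]
force: [0.1, -0.1, -0.3]
finger_gap: 0.0226
t: 10.43
ee_pos: [0.4577, 0.2166, 0.2967]
tool_rot: [0.706, 0.01, 0.709, -0.011]
force: [1.2, 0.1, -0.4]
finger_gap: 0.0226
t 10.43 grasp [0.457  0.2164 0.142 ] gap 0.0226 F [ 1.2  0.1 -0.4]
x [-0.004 -0.001 -1.   ] y [ 0.03   1.    -0.001] z [ 1.    -0.03  -0.004]
q [ 0.221  0.538  1.827  0.     0.782 -1.32 ]
[-0.     -0.3444  0.0895]
```

View pics/w3.png

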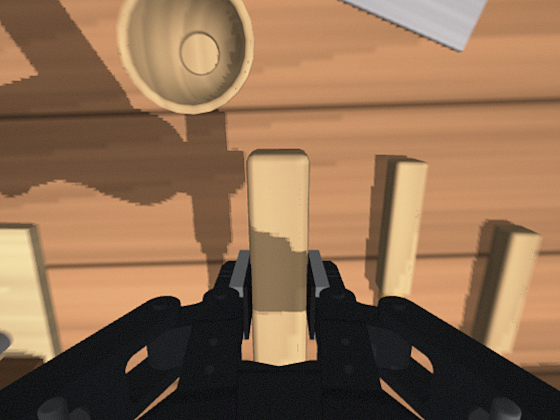

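```bash
python3 -m crank '[[0.0,0,-0.0345,0,0],[0.0,0,-0.0345,0,0],[0.0,0,-0.0345,0,0],[0.0,0,-0.0345,0,0],[0.0,0,-0.0345,0,0]]'
python3 -m crank '[[0.0,0,-0.0345,0,0],[0.0,0,-0.0345,0,0],[0.0,0,-0.0345,0,0],[0.0,0,-0.0345,0,0],[0.0,0,-0.0345,0,0]]'
python3 -m crank '[[0.0,0,0,0.03,0.6],[0.0,0,0,0.03,0],[0.0,0,0,0.0295,0],[0.0,0,0,0,0],[0.0,0,0,0,0]]'
python3 - <<'E'
from h import *
o,R,g=st(); T=np.array([.5361,-.1305]); d=np.array([T[0],T[1],.047])-g; print((R.T@d).round(4), "yaw y",np.degrees(np.arctan2(R[1,1],R[0,1])).round(2))
p=ctrl.camera("wrist"); save(p,"w4.png")
E
```

```text
t: 10.9
ee_pos: [0.4529, 0.0432, 0.2971]
tool_rot: [0.707, 0.01, 0.707, -0.01]
force: [1.3, -0.3, -1.0]
finger_gap: 0.023
t: 11.32
ee_pos: [0.4478, -0.1295, 0.297]
tool_rot: [0.707, 0.011, 0.707, -0.011]
force: [1.7, -0.4, -0.9]
finger_gap: 0.0233
t: 11.73
ee_pos: [0.5387, -0.1314, 0.2968]
tool_rot: [0.707, 0.014, 0.706, -0.014]
force: [-0.2, 0.5, -1.2]
finger_gap: 0.023
t 11.73 grasp [ 0.5389 -0.1316  0.1421] gap 0.023 F [-0.2  0.5 -1.2]
x [ 0.001 -0.001 -1.   ] y [ 0.04   0.999 -0.001] z [ 0.999 -0.04   0.001]
q [-0.441  0.585  1.708 -0.     0.847 -1.972]
[ 0.0951  0.001  -0.003 ] yaw y 87.72
```

View pics/w4.png

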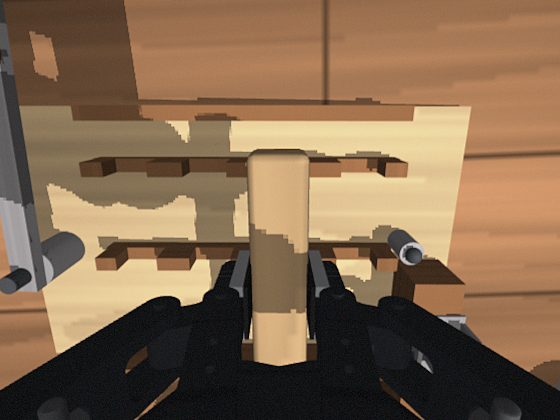

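```bash
python3 -m crank '[[0.0,0.02,0.001,-0.003,0],[0.0,0.02,0,0,0],[0.0,0.02,0,0,0],[0.0,0.02,0,0,0],[0.0,0.01,0,0,0]]'
python3 -m crank '[[0.0,0.004,0,0,0],[0.0,0,0,0,0],[0.0,0,0,0,0],[0.0,0,0,0,0],[0.0,0,0,0,0]]'
python3 -c "
from h import *
st()"
```

```text
t: 12.2
ee_pos: [0.5327, -0.1293, 0.2048]
tool_rot: [0.705, 0.015, 0.709, -0.013]
force: [-0.5, -0.4, -1.2]
finger_gap: 0.0228
t: 12.62
ee_pos: [0.5352, -0.1303, 0.2037]
tool_rot: [0.708, 0.014, 0.706, -0.015]
force: [0.3, -0.1, -1.1]
finger_gap: 0.0227
t 12.62 grasp [ 0.5355 -0.1304  0.049 ] gap 0.0227 F [ 0.3 -0.1 -1.1]
x [ 0.002 -0.001 -1.   ] y [ 0.04   0.999 -0.001] z [ 0.999 -0.04   0.002]
q [-0.442  0.739  1.76   0.     0.64  -1.972]
```

```bash
python3 -m crank '[[0.0,0.002,0,0,0],[0.0,0,0,0,0],[0.044,0,0,0,0],[0.044,0,0,0,0],[0.044,0,0,0,0]]'
python3 -m crank '[[0.044,-0.02,0,0,0],[0.044,-0.03,0,0,0],[0.044,-0.03,0,0,0],[0.044,-0.04,0,0,0],[0.044,-0.03,0,0,0]]'
python3 -m crank '[[0.05,0,0,-0.025,0],[0.05,0,0,-0.025,0],[0.05,0,0,-0.026,0],[0.05,0,0.0366,0,0],[0.05,0,0.0366,0,0]]'
python3 -m crank '[[0.05,0,0.0366,0,0],[0.05,0,0.0366,0,0],[0.05,0,0.0366,0,0],[0.05,0,0.0366,0,0],[0.05,0,0.0366,0,0]]'
python3 -m crank '[[0.05,0,0.0366,0,0],[0.05,0,0.0366,0,0],[0.05,0,0.0366,0,0],[0.05,0,0.0366,0,0],[0.05,0,0.0366,0,0]]'
python3 -m crank '[[0.05,0,0,0,0],[0.05,0,0,0,0],[0.05,0,0,0,0],[0.05,0,0,0,0],[0.05,0,0,0,0]]'
python3 - <<'E'
from h import *
o,R,g=st(); T=np.array([.4772,.3116,.022]); d=T-g; print((R.T@d).round(4), "yaw y",np.degrees(np.arctan2(R[1,1],R[0,1])).round(2))
p=ctrl.camera("wrist"); save(p,"w5.png"); print("exp",[proj(p,X).round(1) for X in [(.4222,.3133,.024),(.5322,.3099,.024),(.4806,.4045,.024)]])
q=ctrl.camera("top");
for d in ctrl.trace(q,"chisel1"): print(d["extent"],round(d["confidence"],2))
for d in ctrl.pinpoint(p,"chisel1"): print(np.round(d["at"],1),at_z(p,d["at"],0.02).round(4),d["confidence"])
E
```

```text
t: 13.03
ee_pos: [0.535, -0.1302, 0.2008]
tool_rot: [0.707, 0.014, 0.707, -0.014]
force: [-0.3, -0.5, 0.1]
finger_gap: 0.0439
t: 13.45
ee_pos: [0.5349, -0.1302, 0.3531]
tool_rot: [0.708, 0.014, 0.706, -0.014]
force: [1.0, -0.3, -1.0]
finger_gap: 0.044
t: 13.87
ee_pos: [0.4607, -0.0551, 0.351]
tool_rot: [0.707, 0.017, 0.707, -0.017]
force: [0.1, -0.5, 0.2]
finger_gap: 0.0501
t: 14.28
ee_pos: [0.469, 0.1306, 0.3508]
tool_rot: [0.707, 0.014, 0.707, -0.014]
force: [0.9, -0.1, 0.2]
finger_gap: 0.0503
t: 14.7
ee_pos: [0.4762, 0.3137, 0.3507]
tool_rot: [0.707, 0.014, 0.707, -0.014]
force: [0.5, -0.5, 0.2]
finger_gap: 0.0503
t: 15.12
ee_pos: [0.4767, 0.3104, 0.3506]
tool_rot: [0.707, 0.015, 0.707, -0.015]
force: [0.4, 0.6, 0.8]
finger_gap: 0.0498
t 15.12 grasp [0.4766 0.3103 0.1959] gap 0.0498 F [0.4 0.6 0.8]
x [-0.001 -0.    -1.   ] y [ 0.042  0.999 -0.001] z [ 0.999 -0.042 -0.001]
q [ 0.381  0.522  1.629 -0.     0.991 -1.148]
[0.1739 0.0014 0.0007] yaw y 87.58
exp [array([280.1, 133.3]), array([281.3, 249.5]), array([381.3, 193.7])]
[313.9, 173.1, 323.3, 228.5] 0.89
[169.7, 195.0, 176.2, 250.1] 0.57
[368.8, 194.2, 384.4, 301.6] 0.35
[372.6 235.3] [0.5228 0.3991 0.02  ] 0.64
[280.5 190.3] [0.4743 0.3115 0.02  ] 0.61
```

View pics/w5.png

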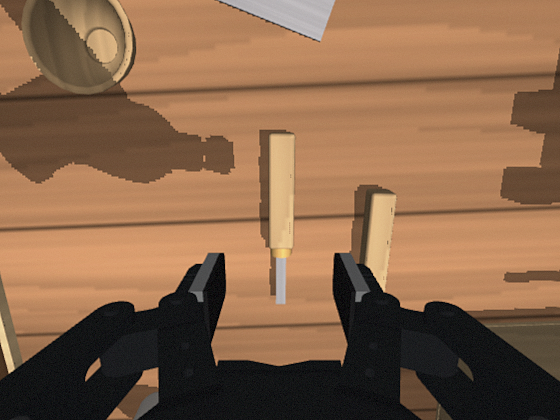

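```bash
python3 -m crank '[[0.05,0.0348,0.0014,0.0007,-0.5],[0.05,0.0348,0,0,0],[0.05,0.0348,0,0,0],[0.05,0.0348,0,0,0],[0.05,0.0347,0,0,0]]' 60
python3 -m crank '[[0.05,0,0,0,0],[0.0,0,0,0,0],[0.0,0,0,0,0],[0.0,0,0,0,0],[0.0,0,0,0,0]]'
python3 -m crank '[[0.0,0,0,0,0],[0.0,-0.02,0,0,0],[0.0,-0.03,0,0,0],[0.0,-0.03,0,0,0],[0.0,-0.04,0,0,0]]'
python3 -m crank '[[0.0,0,-0.0352,0,0.5],[0.0,0,-0.0352,0,0],[0.0,0,-0.0352,0,0],[0.0,0,-0.0352,0,0],[0.0,0,-0.0352,0,0]]'
python3 -m crank '[[0.0,0,-0.0352,0,0],[0.0,0,-0.0352,0,0],[0.0,0,-0.0352,0,0],[0.0,0,-0.0352,0,0],[0.0,0,-0.0352,0,0]]'
python3 -m crank '[[0.0,0,-0.0352,0,0],[0.0,0,-0.0352,0,0],[0.0,0,-0.0352,0,0],[0.0,0,-0.0352,0,0],[0.0,0,0,0,0]]'
python3 -m crank '[[0.0,0,0,0.026,0],[0.0,0,0,0.026,0],[0.0,0,0,0.025,0],[0.0,0,0,0,0],[0.0,0,0,0,0]]'
python3 - <<'E'
from h import *
o,R,g=st(); T=np.array([.5340,-.1845,.049]); d=T-g; print((R.T@d).round(4), "yaw y",np.degrees(np.arctan2(R[1,1],R[0,1])).round(2))
p=ctrl.camera("wrist")
for d in ctrl.trace(p,"chisel1"): print(d["extent"],round(d["confidence"],2))
E
```

```text
t: 15.73
ee_pos: [0.4777, 0.3127, 0.1756]
tool_rot: [0.707, 0.012, 0.707, -0.011]
force: [0.8, -0.1, -0.5]
finger_gap: 0.0494
t: 16.15
ee_pos: [0.4775, 0.3131, 0.1777]
tool_rot: [0.707, 0.011, 0.707, -0.011]
force: [0.3, -0.4, -1.1]
finger_gap: 0.0229
t: 16.57
ee_pos: [0.4764, 0.3126, 0.2967]
tool_rot: [0.706, 0.011, 0.708, -0.012]
force: [0.9, -0.7, -0.8]
finger_gap: 0.0226
t: 16.98
ee_pos: [0.47, 0.136, 0.2975]
tool_rot: [0.707, 0.014, 0.707, -0.014]
force: [0.9, -1.4, -1.3]
finger_gap: 0.0227
t: 17.4
ee_pos: [0.4629, -0.0401, 0.2973]
tool_rot: [0.707, 0.014, 0.707, -0.014]
force: [1.1, 0.5, -0.2]
finger_gap: 0.0227
t: 17.82
ee_pos: [0.4589, -0.1854, 0.2978]
tool_rot: [0.709, 0.014, 0.705, -0.018]
force: [0.4, -0.2, -1.3]
finger_gap: 0.0231
t: 18.23
ee_pos: [0.5355, -0.1819, 0.297]
tool_rot: [0.707, 0.014, 0.707, -0.014]
force: [-0.7, 0.4, -1.0]
finger_gap: 0.0234
t 18.23 grasp [ 0.5356 -0.182   0.1423] gap 0.0234 F [-0.7  0.4 -1. ]
x [ 0.001 -0.001 -1.   ] y [ 0.039  0.999 -0.001] z [ 0.999 -0.039  0.001]
q [-0.525  0.596  1.68  -0.     0.865 -2.057]
[ 0.0933 -0.0025 -0.0016] yaw y 87.76
[247.7, 147.0, 311.5, 366.5] 0.85
[329.1, 130.7, 375.8, 291.6] 0.76
```

```bash
python3 -m crank '[[0.0,0.02,-0.0025,-0.0016,0],[0.0,0.02,0,0,0],[0.0,0.02,0,0,0],[0.0,0.02,0,0,0],[0.0,0.0134,0,0,0]]'
python3 -m crank '[[0.0,0.002,0,0,0],[0.0,0,0,0,0],[0.0,0,0,0,0],[0.0,0,0,0,0],[0.0,0,0,0,0]]'
python3 -m crank '[[0.044,0,0,0,0],[0.044,0,0,0,0],[0.044,0,0,0,0],[0.044,0,0,0,0],[0.044,-0.02,0,0,0]]'
python3 -m crank '[[0.044,-0.03,0,0,0],[0.044,-0.03,0,0,0],[0.044,-0.04,0,0,0],[0.044,-0.03,0,0,0],[0.044,0,0,-0.025,0]]'
python3 -c "
from h import *
o,R,g=st(); T=np.array([.5355,.4012,.022]); d=T-g; print((R.T@d).round(4))"
```

```text
t: 18.75
ee_pos: [0.5313, -0.1842, 0.2019]
tool_rot: [0.706, 0.015, 0.708, -0.014]
force: [0.3, 0.8, 0.1]
finger_gap: 0.0228
t: 19.17
ee_pos: [0.5328, -0.1847, 0.2016]
tool_rot: [0.707, 0.014, 0.707, -0.014]
force: [-0.1, -0.9, -2.4]
finger_gap: 0.0228
t: 19.58
ee_pos: [0.5319, -0.1843, 0.2188]
tool_rot: [0.705, 0.015, 0.709, -0.013]
force: [-0.0, -1.0, 0.2]
finger_gap: 0.0442
t: 20.0
ee_pos: [0.513, -0.1858, 0.3583]
tool_rot: [0.713, 0.01, 0.7, -0.017]
force: [1.2, -1.5, 0.4]
finger_gap: 0.044
t 20.0 grasp [ 0.5158 -0.1874  0.2036] gap 0.044 F [ 1.2 -1.5  0.4]
x [ 0.018 -0.01  -1.   ] y [ 0.039  0.999 -0.01 ] z [ 0.999 -0.039  0.019]
q [-5.530e-01  4.800e-01  1.687e+00  1.000e-03  9.540e-01 -2.085e+00]
[ 0.1758  0.5906 -0.0066]
```

```bash
python3 -m crank '[[0.05,0,0.0369,0,0],[0.05,0,0.0369,0,0],[0.05,0,0.0369,0,0],[0.05,0,0.0369,0,0],[0.05,0,0.0369,0,0]]'
python3 -m crank '[[0.05,0,0.0369,0,0],[0.05,0,0.0369,0,0],[0.05,0,0.0369,0,0],[0.05,0,0.0369,0,0],[0.05,0,0.0369,0,0]]'
python3 -m crank '[[0.05,0,0.0369,0,0],[0.05,0,0.0369,0,0],[0.05,0,0.0369,0,0],[0.05,0,0.0369,0,0],[0.05,0,0.0369,0,0]]'
python3 -m crank '[[0.05,0,0.0369,0,0],[0.05,0,0,0,1.2],[0.05,0,0,0,0],[0.05,0,0,0,0],[0.05,0,0,0,0]]'
python3 - <<'E'
from h import *
o,R,g=st(); T=np.array([.5355,.4012,.022]); d=T-g; print((R.T@d).round(4), "yaw y",np.degrees(np.arctan2(R[1,1],R[0,1])).round(2))
p=ctrl.camera("wrist"); save(p,"w6.png"); print("exp",[proj(p,X).round(1) for X in [(.4806,.4045,.024),(.5906,.3979,.024)]])
for d in ctrl.trace(p,"chisel1"): print(d["extent"],round(d["confidence"],2))
E
```

```text
t: 20.42
ee_pos: [0.5152, 0.002, 0.3515]
tool_rot: [0.707, 0.015, 0.707, -0.015]
force: [0.4, -0.4, 0.1]
finger_gap: 0.0502
t: 20.83
ee_pos: [0.5226, 0.1868, 0.3514]
tool_rot: [0.707, 0.014, 0.707, -0.014]
force: [0.8, -0.9, -1.3]
finger_gap: 0.0499
t: 21.25
ee_pos: [0.53, 0.3711, 0.3513]
tool_rot: [0.707, 0.014, 0.707, -0.014]
force: [1.0, -0.4, 0.1]
finger_gap: 0.05
t: 21.67
ee_pos: [0.5318, 0.4049, 0.351]
tool_rot: [0.706, 0.022, 0.707, -0.022]
force: [-0.5, 1.2, -1.3]
finger_gap: 0.0502
t 21.67 grasp [0.5317 0.4047 0.1963] gap 0.0502 F [-0.5  1.2 -1.3]
x [-0.001 -0.001 -1.   ] y [ 0.062  0.998 -0.001] z [ 0.998 -0.062 -0.001]
q [ 0.484  0.645  1.365 -0.     1.133 -1.025]
[ 0.1743 -0.0031  0.0042] yaw y 86.45
exp [array([275.7, 137.5]), array([276.2, 252.9])]
[266.2, 131.8, 290.1, 308.2] 0.74
```

View pics/w6.png

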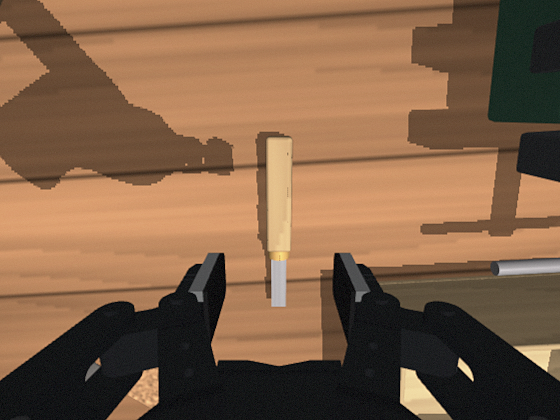

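```bash
python3 -m crank '[[0.05,0.0348,0,0.0042,0],[0.05,0.0348,0,0,0],[0.05,0.0348,0,0,0],[0.05,0.0348,0,0,0],[0.05,0.035,0,0,0]]' 60
python3 -m crank '[[0.05,0,0,0,0],[0.0,0,0,0,0],[0.0,0,0,0,0],[0.0,0,0,0,0],[0.0,0,0,0,0]]'
python3 -m crank '[[0.0,0,0,0,0],[0.0,-0.02,0,0,0],[0.0,-0.03,0,0,0],[0.0,-0.03,0,0,0],[0.0,-0.04,0,0,0]]'
python3 -m crank '[[0.0,-0.04,0,0,-1.2],[0.0,-0.04,0,0,0],[0.0,-0.03,0,0,0],[0.0,0,0,0,0],[0.0,0,0,0,0]]'
python3 -c "
from h import *
o,R,g=st(); T=np.array([.5318,-.2384,.1]); d=T-g; print((R.T@d).round(4)); p=ctrl.camera('wrist'); print([(d['extent'],d['confidence']) for d in ctrl.trace(p,'chisel1')])"
```

```text
t: 22.18
ee_pos: [0.5366, 0.4045, 0.1762]
tool_rot: [0.707, 0.022, 0.707, -0.022]
force: [0.2, -0.0, -1.1]
finger_gap: 0.0498
t: 22.6
ee_pos: [0.5363, 0.4057, 0.1785]
tool_rot: [0.707, 0.022, 0.706, -0.022]
force: [-0.4, -0.3, -0.9]
finger_gap: 0.0228
t: 23.02
ee_pos: [0.535, 0.4053, 0.2964]
tool_rot: [0.705, 0.021, 0.708, -0.023]
force: [-0.1, 0.2, -1.7]
finger_gap: 0.0222
t: 23.43
ee_pos: [0.536, 0.406, 0.4104]
tool_rot: [0.709, 0.015, 0.705, -0.013]
force: [-0.2, -0.9, -1.5]
finger_gap: 0.0226
t 23.43 grasp [0.5368 0.4064 0.2557] gap 0.0226 F [-0.2 -0.9 -1.5]
x [ 0.005  0.003 -1.   ] y [0.04  0.999 0.003] z [ 0.999 -0.04   0.005]
q [ 0.482  0.587  1.3    0.     1.249 -1.048]
[ 0.1539 -0.645   0.02  ]
[([249.4, 142.5, 306.1, 365.1], 0.8), ([0.0, 3.1, 50.1, 32.9], 0.46)]
```

```bash
python3 -m crank '[[0.0,0,-0.0379,0,0],[0.0,0,-0.0379,0,0],[0.0,0,-0.0379,0,0],[0.0,0,-0.0379,0,0],[0.0,0,-0.0379,0,0]]'
python3 -m crank '[[0.0,0,-0.0379,0,0],[0.0,0,-0.0379,0,0],[0.0,0,-0.0379,0,0],[0.0,0,-0.0379,0,0],[0.0,0,-0.0379,0,0]]'
python3 -m crank '[[0.0,0,-0.0379,0,0],[0.0,0,-0.0379,0,0],[0.0,0,-0.0379,0,0],[0.0,0,-0.0379,0,0],[0.0,0,-0.0379,0,0]]'
python3 -m crank '[[0.0,0,-0.0379,0,0],[0.0,0,-0.0379,0,0],[0.0,0,0,0.02,0],[0.0,0.03,0,0,0],[0.0,0.03,0,0,0]]'
python3 -m crank '[[0.0,0.03,0,0,0],[0.0,0.02,0,0,0],[0.0,0,0,0,0],[0.0,0,0,0,0],[0.0,0,0,0,0]]'
python3 - <<'E'
from h import *
o,R,g=st(); T=np.array([.5318,-.2384,.049]); d=T-g; print((R.T@d).round(4), "yaw y",np.degrees(np.arctan2(R[1,1],R[0,1])).round(2))
p=ctrl.camera("wrist"); save(p,"w7.png")
for d in ctrl.trace(p,"chisel1"): print(d["extent"],round(d["confidence"],2))
E
```

```text
t: 23.95
ee_pos: [0.5273, 0.2149, 0.4045]
tool_rot: [0.705, 0.014, 0.709, -0.014]
force: [0.3, -0.3, -0.5]
finger_gap: 0.0226
t: 24.37
ee_pos: [0.5196, 0.0256, 0.4049]
tool_rot: [0.705, 0.014, 0.709, -0.014]
force: [0.6, -0.8, -1.2]
finger_gap: 0.0225
t: 24.78
ee_pos: [0.5121, -0.1637, 0.4048]
tool_rot: [0.705, 0.015, 0.709, -0.013]
force: [0.8, 0.1, -1.7]
finger_gap: 0.0228
t: 25.2
ee_pos: [0.5305, -0.2402, 0.3458]
tool_rot: [0.707, 0.015, 0.706, -0.015]
force: [-0.4, 0.4, -2.0]
finger_gap: 0.0226
t: 25.62
ee_pos: [0.5303, -0.2388, 0.297]
tool_rot: [0.707, 0.014, 0.707, -0.014]
force: [0.2, 0.2, 0.1]
finger_gap: 0.0228
t 25.62 grasp [ 0.5302 -0.2388  0.1423] gap 0.0228 F [0.2 0.2 0.1]
x [-0.  0. -1.] y [0.04  0.999 0.   ] z [ 0.999 -0.04  -0.   ]
q [-0.615  0.612  1.638  0.     0.891 -2.146]
[0.0933 0.0004 0.0016] yaw y 87.7
[404.1, 136.3, 461.9, 353.0] 0.85
[249.0, 144.6, 306.3, 365.4] 0.82
[334.0, 138.4, 380.0, 297.6] 0.69
```

View pics/w7.png

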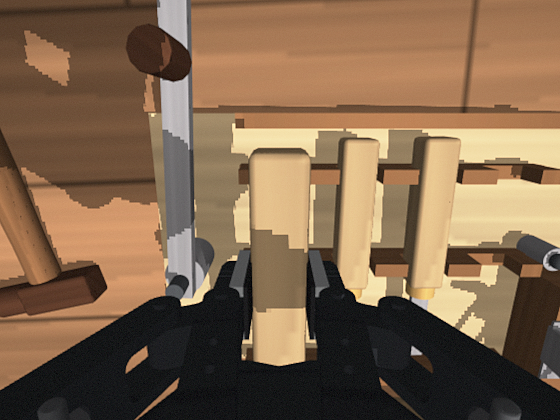

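```bash
python3 -m crank '[[0.0,0.02,0.0004,0.0016,0],[0.0,0.02,0,0,0],[0.0,0.02,0,0,0],[0.0,0.02,0,0,0],[0.0,0.0134,0,0,0]]'
python3 -m crank '[[0.0,0.002,0,0,0],[0.0,0,0,0,0],[0.0,0,0,0,0],[0.0,0,0,0,0],[0.0,0,0,0,0]]'
python3 -m crank '[[0.044,0,0,0,0],[0.044,0,0,0,0],[0.044,0,0,0,0],[0.044,0,0,0,0],[0.044,-0.02,0,0,0]]'
python3 -m crank '[[0.044,-0.03,0,0,0],[0.044,-0.03,0,0,0],[0.044,-0.04,0,0,0],[0.044,-0.03,0,0,0],[0.044,0,0,-0.025,0]]'
python3 -m crank '[[0.06,0,0,-0.03,0],[0.06,0,0,-0.03,0],[0.06,0,0,-0.03,0],[0.06,0,0,0,0],[0.06,0,0,0,0]]'
python3 - <<'E'
from h import *
o,R,g=st(); T=np.array([.4296,-.2968,.0925]); d=T-g; print((R.T@d).round(4))
p=ctrl.camera("wrist"); save(p,"w8.png")
Rk=np.array([[.9992,.04],[-.04,.9992]]);t=np.array([.5526,-.1442])
# handle expected corners in image vs. trace extents
for y in(-.095,-.041,.013):
    c=[proj(p,[*(Rk@[x,y+s]+t),.048]).round(0).tolist() for x,s in[(-.072,-.012),(-.072,.012),(.038,-.012),(.038,.012)]]; print(y,c)
for d in ctrl.trace(p,"chisel1"): print(d["extent"],round(d["confidence"],2))
for d in ctrl.pinpoint(p,"bar_knob"): print(d, at_z(p,d["at"],.081))
E
```

```text
t: 26.13
ee_pos: [0.532, -0.2385, 0.2038]
tool_rot: [0.707, 0.014, 0.707, -0.015]
force: [0.1, 0.3, -0.4]
finger_gap: 0.0226
t: 26.55
ee_pos: [0.5321, -0.2386, 0.2027]
tool_rot: [0.708, 0.014, 0.706, -0.015]
force: [-1.2, 0.9, -0.2]
finger_gap: 0.0228
t: 26.97
ee_pos: [0.5305, -0.2377, 0.219]
tool_rot: [0.705, 0.016, 0.709, -0.013]
force: [-0.0, 0.7, 1.1]
finger_gap: 0.0439
t: 27.38
ee_pos: [0.5114, -0.2395, 0.3589]
tool_rot: [0.713, 0.01, 0.701, -0.018]
force: [0.8, -0.9, 0.9]
finger_gap: 0.044
t: 27.8
ee_pos: [0.4157, -0.2335, 0.3519]
tool_rot: [0.707, 0.015, 0.707, -0.015]
force: [0.9, -0.8, 0.4]
finger_gap: 0.06
t 27.8 grasp [ 0.4156 -0.2335  0.1972] gap 0.06 F [ 0.9 -0.8  0.4]
x [-0.  0. -1.] y [0.042 0.999 0.   ] z [ 0.999 -0.042 -0.   ]
q [-0.747  0.411  1.852  0.     0.879 -2.276]
[ 0.1047 -0.0627  0.0167]
-0.095 [[266.0, 265.0], [292.0, 265.0], [267.0, 366.0], [291.0, 366.0]]
-0.041 [[325.0, 265.0], [352.0, 265.0], [321.0, 366.0], [345.0, 366.0]]
0.013 [[385.0, 265.0], [411.0, 265.0], [375.0, 365.0], [399.0, 365.0]]
[320.5, 256.3, 350.2, 365.6] 0.98
[380.4, 268.7, 407.1, 294.0] 0.92
[265.5, 250.5, 289.5, 365.9] 0.71
{'at': [199.4, 230.6], 'confidence': 0.88} [ 0.42928428 -0.29603509  0.081     ]
```

View pics/w8.png

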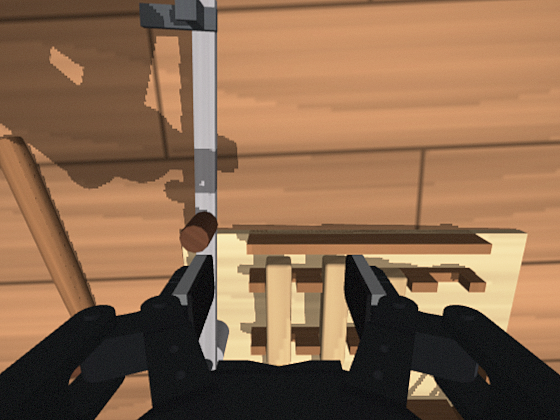

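```bash
python3 -m crank '[[0.06,0,-0.03,0.008,0],[0.06,0,-0.0325,0.0085,0],[0.06,0,0,0,5.6],[0.06,0,0,0,0],[0.06,0.02,0,0,0]]'
python3 -m crank '[[0.06,0.03,0,0,0],[0.06,0.03,0,0,0],[0.06,0.025,0,0,0],[0.06,0,0,0,0],[0.06,0,0,0,0]]'
python3 -m crank '[[0.0,0,0,0,0],[0.0,0,0,0,0],[0.0,0,0,0,0],[0.0,0,0,0,0],[0.0,0,0,0,0]]' 30
python3 -c "
from h import *
o,R,g=st(); print(np.degrees(np.arctan2(R[1,1],R[0,1])))"
```

```text
t: 28.37
ee_pos: [0.4325, -0.298, 0.3339]
tool_rot: [0.707, 0.046, 0.704, -0.05]
force: [0.3, -0.5, 0.2]
finger_gap: 0.0599
t: 28.78
ee_pos: [0.4309, -0.2959, 0.2456]
tool_rot: [0.704, 0.049, 0.707, -0.047]
force: [-0.7, 0.1, 0.5]
finger_gap: 0.06
t: 29.2
ee_pos: [0.4312, -0.2972, 0.2484]
tool_rot: [0.706, 0.048, 0.705, -0.049]
force: [-0.4, 1.0, 5.9]
finger_gap: 0.0208
t 29.2 grasp [ 0.4316 -0.2976  0.0937] gap 0.0208 F [-0.4  1.   5.9]
x [ 0.002 -0.002 -1.   ] y [ 0.137  0.991 -0.002] z [ 0.991 -0.137  0.003]
q [-0.817  0.638  1.814  0.     0.686 -2.25 ]
82.1058237754793
```

```bash
python3 -m crank '[[0.0,-0.002,0,0,0],[0.0,0,0.0122,0,5],[0.0,0,0.0122,0,5],[0.0,0,0.0122,0,5],[0.0,0,0.0122,0,5]]'
python3 -m crank '[[0.0,0,0.0122,0,5],[0.0,0,0.0122,0,5],[0.0,0,0.0122,0,5],[0.0,0,0.0122,0,5],[0.0,0,0.0122,0,5]]'
python3 -m crank '[[0.0,0,0.0122,0,5],[0.0,0,0.0122,0,5],[0.0,0,0.0122,0,5],[0.0,0,0.0122,0,5],[0.0,0,0,0,0]]'
python3 -c "
from h import *
o,R,g=st(); print(np.degrees(np.arctan2(R[1,1],R[0,1])))
Rk=np.array([[.9992,.04],[-.04,.9992]]);t=np.array([.5526,-.1442]); r=Rk.T@(g[:2]-t)-[.02,-.165]; print(r,np.linalg.norm(r),np.arctan2(-r[0],r[1]))"
```

```text
t: 29.62
ee_pos: [0.4439, -0.2501, 0.2486]
tool_rot: [0.686, 0.172, 0.685, -0.173]
force: [1.0, -1.6, -6.9]
finger_gap: 0.0208
t: 30.03
ee_pos: [0.481, -0.2024, 0.2486]
tool_rot: [0.632, 0.316, 0.632, -0.317]
force: [-1.0, -2.9, -6.9]
finger_gap: 0.021
t: 30.45
ee_pos: [0.5245, -0.1782, 0.2486]
tool_rot: [0.569, 0.42, 0.568, -0.42]
force: [1.5, -3.4, -3.7]
finger_gap: 0.0208
t 30.45 grasp [ 0.5248 -0.1784  0.0939] gap 0.0208 F [ 1.5 -3.4 -3.7]
x [ 0.002 -0.001 -1.   ] y [0.956 0.293 0.002] z [ 0.293 -0.956  0.002]
q [-0.529  0.663  1.737  0.     0.74  -0.827]
17.04479858627553
[-0.04636295  0.12970415] 0.1377413875676174 0.3432977162427286
```

```bash
python3 -m crank '[[0.0,0,0,0,2],[0.0,0,0.0122,0,5],[0.0,0,0.0122,0,5],[0.0,0,0.0122,0,5],[0.0,0,0.006,0,2.5]]'
python3 -m crank '[[0.0,0,0.004,0,1.5],[0.0,0,0.004,0,1],[0.0,0,0.004,0,0],[0.0,0,0,0,0],[0.0,0,0,0,0]]' 
cat >> h.py <<'E'
Rk=np.array([[.9992,.04],[-.04,.9992]]);tk=np.array([.5526,-.1442])
def w2r(w): return np.append(Rk.T@(np.array(w)[:2]-tk),w[2])
def r2w(r): return np.append(Rk@np.array(r[:2],float)+tk,r[2])
def bar(g):
    r=w2r(g)[:2]-[.02,-.165]; print("bar r",np.linalg.norm(r).round(4),"th",np.arctan2(-r[0],r[1]).round(4))
E
python3 -c "
from h import *
o,R,g=st(); print(np.degrees(np.arctan2(R[1,1],R[0,1]))); bar(g)"
```

```text
t: 30.87
ee_pos: [0.5654, -0.1714, 0.2485]
tool_rot: [0.489, 0.511, 0.49, -0.51]
force: [0.6, 1.4, -1.2]
finger_gap: 0.0209
t: 31.28
ee_pos: [0.5748, -0.1719, 0.2485]
tool_rot: [-0.476, -0.52, -0.481, 0.522]
force: [-6.2, 2.9, 2.8]
finger_gap: 0.0208
t 31.28 grasp [ 0.5738 -0.1713  0.0938] gap 0.0208 F [-6.2  2.9  2.8]
x [-0.007  0.004 -1.   ] y [ 0.996 -0.085 -0.007] z [-0.085 -0.996 -0.003]
q [-0.477  0.705  1.614  0.     0.83  -0.392]
-4.8740161802034585
bar r 0.1387 th -0.0162
```

```bash
python3 -m crank '[[0.0,0,0.003,0,0],[0.0,0,0.003,0,0],[0.0,0,0.0,0,0],[0.0,0,0,0,0],[0.0,0,0,0,0]]' 
python3 -c "
from h import *
o,R,g=st(); bar(g)"
python3 -m crank '[[0.0,0,-0.006,0,0],[0.0,0,0,0,0],[0.05,0,0,0,0],[0.05,0,0,0,0],[0.05,0,0,0,0]]' 
python3 -m crank '[[0.05,-0.03,0,0,0],[0.05,-0.03,0,0,0],[0.05,-0.03,0,0,0],[0.05,-0.03,0,0,0],[0.05,0,0,0,0]]' 
python3 - <<'E'
from h import *
o,R,g=st()
p=ctrl.camera("wrist")
for d in ctrl.pinpoint(p,"bar_knob"): w=at_z(p,d["at"],.081); print(d["confidence"],w2r(w)); bar(w)
p=ctrl.camera("top")
for k,z in [("bar_knob",.081),("keeper",.071),("lever_tip",.153),("lever_pivot",.073),("loop_pin",.09),("loop_end",.08)]:
    for d in ctrl.pinpoint(p,k): print(k,(w2r(at_z(p,d["at"],z))*1000).round(1),round(d["confidence"],2))
save(p,"rack2.png",6,(262,140,394,240))
E
```

```text
t: 31.7
ee_pos: [0.5771, -0.1721, 0.2483]
tool_rot: [-0.473, -0.517, -0.485, 0.524]
force: [-18.4, 0.0, 11.1]
finger_gap: 0.0207
t 31.7 grasp [ 0.5741 -0.1712  0.0936] gap 0.0207 F [-18.4   0.   11.1]
x [-0.019  0.006 -1.   ] y [ 0.996 -0.082 -0.02 ] z [-0.083 -0.997 -0.004]
q [-0.474  0.709  1.604 -0.005  0.848 -0.388]
bar r 0.1389 th -0.0182
t: 32.12
ee_pos: [0.5781, -0.1735, 0.2493]
tool_rot: [0.48, 0.521, 0.477, -0.52]
force: [-0.1, -0.8, 0.4]
finger_gap: 0.05
t: 32.53
ee_pos: [0.5796, -0.1739, 0.3757]
tool_rot: [0.483, 0.523, 0.473, -0.519]
force: [1.2, -0.8, 0.3]
finger_gap: 0.0501
t 32.53 grasp [ 0.5817 -0.175   0.2211] gap 0.0501 F [ 1.2 -0.8  0.3]
x [ 0.014 -0.007 -1.   ] y [ 0.996 -0.085  0.015] z [-0.085 -0.996  0.006]
q [-0.476  0.532  1.519  0.     1.075 -0.391]
0.58 [ 0.02046489 -0.02430532  0.081     ]
bar r 0.1407 th -0.0033
bar_knob [154.1 293.7  81. ] 0.49
bar_knob [ 74.3 126.1  81. ] 0.28
keeper [ 11.  129.2  71. ] 0.68
lever_tip [ 68.6 129.2 153. ] 0.75
lever_tip [-38.9 -80.8 153. ] 0.56
lever_pivot [ 76.9 126.9  73. ] 0.66
loop_pin [ 84.9 126.6  90. ] 0.6
loop_end [ 13.4 129.   80. ] 0.73
loop_end [151.1 297.5  80. ] 0.73
loop_end [168.3 125.7  80. ] 0.46
```

View pics/rack2.png

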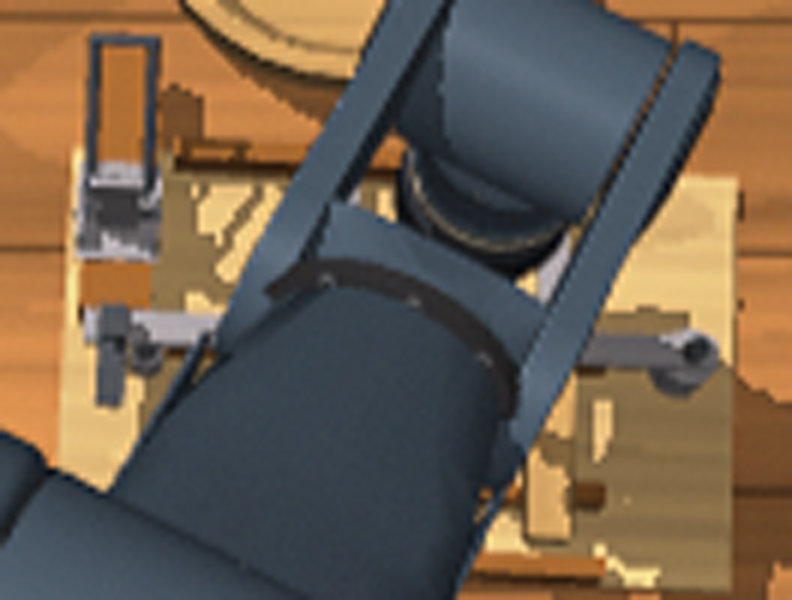

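```bash
python3 -m crank '[[0.06,-0.03,0,0,0],[0.06,-0.03,0,0,0],[0.06,0,0.0115,-0.0315,0],[0.06,0,0.0115,-0.0315,0],[0.06,0,0.0115,-0.0315,0]]'
python3 -m crank '[[0.06,0,0.0115,-0.0315,0],[0.06,0,0.0115,-0.0315,0],[0.06,0,0,0,-6.17],[0.06,0,0,0,-6.17],[0.06,0,0,0,-6.17]]'
python3 -m crank '[[0.06,0,0,0,-6.17],[0.06,0,0,0,-6.17],[0.06,0,0,0,-6.17],[0.06,0,0,0,-6.17],[0.06,0,0,0,-6.17]]'
python3 -m crank '[[0.06,0,0,0,-6.17],[0.06,0,0,0,-6.17],[0.06,0,0,0,-6.17],[0.06,0,0,0,-6.17],[0.06,0,0,0,-6.17]]'
python3 -m crank '[[0.06,0,0,0,-6.17],[0.06,0,0,0,-6.17],[0.06,0,0,0,0],[0.06,0,0,0,0],[0.06,0,0,0,0]]'
python3 - <<'E'
from h import *
o,R,g=st(); print("rack grasp",w2r(g).round(4),"yaw",np.degrees(np.arctan2(R[1,1],R[0,1])).round(2))
ps={n:ctrl.camera(n) for n in ["scene","top","wrist"]}
for n in ps:
  for k in ["loop_end","lever_tip","loop_pin","lever_pivot","keeper"]:
    for d in ctrl.pinpoint(ps[n],k): print(n,k,np.round(d["at"],1),round(d["confidence"],2))
def pts(L):
    pin=np.array([.0755+.024*np.cos(L-.21),.125,.073+.024*np.sin(L-.21)]); f=L-.758
    tip=np.array([.0755+.08*np.cos(L)-.008*np.sin(L),.125,.073+.08*np.sin(L)+.008*np.cos(L)])
    return pin,pin+.085*np.array([np.cos(f),0,np.sin(f)]),tip
for L in [1.2,1.3,1.4,1.5,1.6,1.7,1.75]:
    a,b,c=pts(L); print(L,"end",(b*1000).round(0),*[(n,proj(ps[n],r2w(b)).round(0),proj(ps[n],r2w(c)).round(0)) for n in ps])
print("keeper/pivot",*[(n,proj(ps[n],r2w([.013,.125,.071])).round(0),proj(ps[n],r2w([.0755,.125,.073])).round(0)) for n in ps])
a=np.hstack([cv2.resize(np.array(ps["wrist"]["frame"]),(400,300)),cv2.resize(np.array(ps["scene"]["frame"])[160:260,180:313],(400,300),interpolation=cv2.INTER_CUBIC)])
cv2.imwrite("pics/l1.png",a[:,:,::-1])
E
```

```text
t: 33.4
ee_pos: [0.6199, -0.0811, 0.429]
tool_rot: [0.478, 0.522, 0.477, -0.521]
force: [0.4, -0.7, -0.8]
finger_gap: 0.0597
t: 33.82
ee_pos: [0.648, -0.0195, 0.4277]
tool_rot: [0.557, 0.435, 0.558, -0.436]
force: [-0.5, -0.0, 0.1]
finger_gap: 0.0598
t: 34.23
ee_pos: [0.6478, -0.0207, 0.4278]
tool_rot: [0.652, 0.272, 0.653, -0.272]
force: [0.5, 1.1, 0.6]
finger_gap: 0.0597
t: 34.65
ee_pos: [0.6478, -0.0207, 0.4278]
tool_rot: [0.701, 0.089, 0.702, -0.089]
force: [0.5, 0.3, -0.7]
finger_gap: 0.0599
t: 35.07
ee_pos: [0.6478, -0.0207, 0.4283]
tool_rot: [0.707, 0.015, 0.707, -0.015]
force: [0.3, -0.1, 0.9]
finger_gap: 0.0601
t 35.07 grasp [ 0.6477 -0.0207  0.2736] gap 0.0601 F [ 0.3 -0.1  0.9]
x [-0.001  0.    -1.   ] y [0.043 0.999 0.   ] z [ 0.999 -0.043 -0.001]
q [-0.204  0.536  1.344 -0.     1.262 -1.731]
rack grasp [0.0901 0.1272 0.2736] yaw 87.51
scene loop_end [219.3 212.4] 0.41
scene lever_tip [236.9 203.1] 0.49
scene loop_pin [237.1 219. ] 0.58
scene loop_pin [231.3 203.1] 0.44
scene lever_pivot [238.8 219.4] 0.7
scene keeper [256.8 213.4] 0.61
scene keeper [348.5 225.3] 0.36
sce
[... 1010 characters left out ...]
end [136. 125. 160.] ('scene', array([216., 209.]), array([238., 199.])) ('top', array([282., 147.]), array([281., 172.])) ('wrist', array([277., 267.]), array([276., 177.]))
1.7 end [127. 125. 166.] ('scene', array([219., 206.]), array([241., 198.])) ('top', array([282., 150.]), array([281., 175.])) ('wrist', array([277., 260.]), array([276., 166.]))
1.75 end [123. 125. 168.] ('scene', array([220., 205.]), array([242., 198.])) ('top', array([282., 151.]), array([281., 176.])) ('wrist', array([277., 256.]), array([276., 161.]))
keeper/pivot ('scene', array([254., 211.]), array([237., 221.])) ('top', array([281., 196.]), array([282., 175.])) ('wrist', array([277., 107.]), array([277., 173.]))
```

View pics/l1.png

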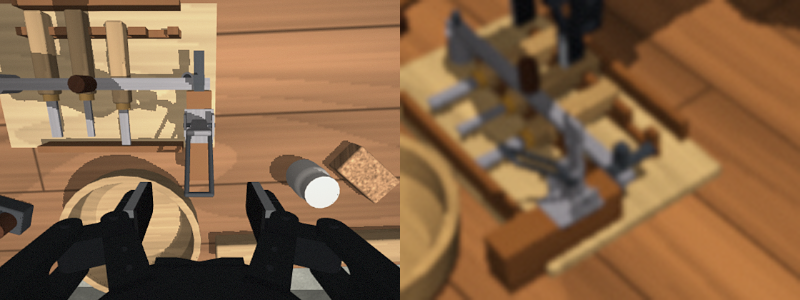

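```bash
python3 -m crank '[[0.055,0,-0.001,0.0235,0],[0.055,0,0,0.023,0],[0.055,0.03,0,0,0],[0.055,0.03,0,0,0],[0.055,0.03,0,0,0]]'
python3 -m crank '[[0.055,0.0336,0,0,0],[0.055,0,0,0,0],[0.055,0,0,0,0],[0.0,0,0,0,0],[0.0,0,0,0,0]]' 20
python3 -m crank '[[0.0,0,0,0,0],[0.0,0,0,0,0],[0.0,0,0,0,0],[0.0,0,0,0,0],[0.0,0,0,0,0]]' 20
python3 - <<'E'
from h import *
o,R,g=st(); print("rack grasp",w2r(g).round(4)); p=ctrl.camera("wrist"); save(p,"l2.png")
for k in ["loop_end","lever_tip","keeper"]:
    for d in ctrl.pinpoint(p,k): print(k,np.round(d["at"],1),round(d["confidence"],2))
E
```

```text
t: 36.38
ee_pos: [0.6947, -0.0236, 0.3383]
tool_rot: [0.708, 0.014, 0.706, -0.015]
force: [0.1, -0.8, -0.4]
finger_gap: 0.0549
t: 36.8
ee_pos: [0.6954, -0.0237, 0.3082]
tool_rot: [0.709, 0.014, 0.705, -0.015]
force: [1.0, 2.7, -0.1]
finger_gap: 0.0331
t: 37.22
ee_pos: [0.6956, -0.0236, 0.3076]
tool_rot: [0.709, 0.014, 0.705, -0.015]
force: [3.2, 1.2, 6.6]
finger_gap: 0.0329
t 37.22 grasp [ 0.6966 -0.0237  0.1529] gap 0.0329 F [3.2 1.2 6.6]
x [ 0.007 -0.001 -1.   ] y [ 0.041  0.999 -0.   ] z [ 0.999 -0.041  0.007]
q [-1.940e-01  7.280e-01  1.322e+00  1.000e-03  1.084e+00 -1.724e+00]
rack grasp [0.1391 0.1262 0.1529]
lever_tip [280.6 115. ] 0.64
keeper [275.9   7.8] 0.73
```

```bash
python3 -m crank '[[0.0,-0.0085,0,-0.0100,0],[0.0,-0.007,0,-0.011,0],[0.0,-0.0048,0,-0.0112,0],[0.0,-0.0028,0,-0.0114,0],[0.0,-0.001,0,-0.012,0]]' 20
python3 -c "
from h import *
o,R,g=st(); r=w2r(g); print(r.round(4),np.hypot(r[0]-.0814,r[2]-.0963),np.arctan2(r[2]-.0963,r[0]-.0814))"
python3 -m crank '[[0.0,0.0005,0,-0.012,0],[0.0,0.0023,0,-0.0116,0],[0.0,0.0043,0,-0.0114,0],[0.0,0,0,0,0],[0.0,0,0,0,0]]' 20
python3 -c "
from h import *
o,R,g=st(); r=w2r(g); print(r.round(4),np.hypot(r[0]-.0814,r[2]-.0963),np.arctan2(r[2]-.0963,r[0]-.0814))
p=ctrl.camera('wrist'); save(p,'l3.png')
for k in ['loop_end','lever_tip','keeper']:
    for d in ctrl.pinpoint(p,k): print(k,np.round(d['at'],1),round(d['confidence'],2))"
```

```text
t: 37.83
ee_pos: [0.6391, -0.0212, 0.3304]
tool_rot: [0.709, 0.015, 0.705, -0.015]
force: [3.1, 1.9, 1.1]
finger_gap: 0.0332
t 37.83 grasp [ 0.6398 -0.0212  0.1757] gap 0.0332 F [3.1 1.9 1.1]
x [ 0.005  0.    -1.   ] y [0.041 0.999 0.   ] z [ 0.999 -0.041  0.005]
q [-2.080e-01  6.320e-01  1.464e+00  1.000e-03  1.041e+00 -1.738e+00]
[0.0823 0.1264 0.1757] 0.07940316030675412 1.5600767079326145
t: 38.25
ee_pos: [0.6029, -0.0197, 0.3229]
tool_rot: [0.706, 0.015, 0.708, -0.014]
force: [-3.0, 1.3, 6.2]
finger_gap: 0.0331
t 38.25 grasp [ 0.6026 -0.0196  0.1682] gap 0.0331 F [-3.   1.3  6.2]
x [-0.002  0.001 -1.   ] y [0.041 0.999 0.   ] z [ 0.999 -0.041 -0.002]
q [-0.218  0.6    1.563  0.     0.981 -1.747]
[0.0449 0.1265 0.1682] 0.08062077578195558 2.040230409970174
loop_end [280.  300.6] 0.65
loop_end [138. 149.] 0.47
lever_tip [282.3 294.4] 0.58
keeper [272.5 173.2] 0.68
```

View pics/l3.png

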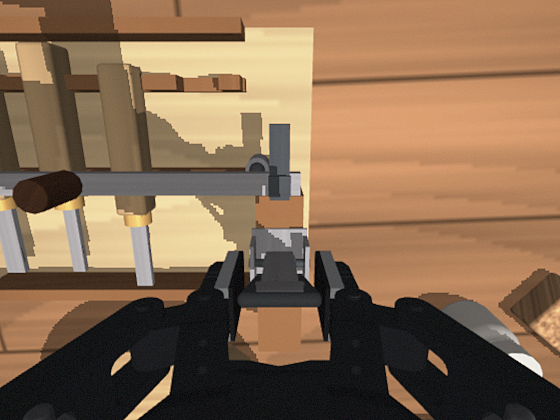

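```bash
python3 -m crank '[[0.0,0.0055,0,-0.0086,0],[0.0,0.0067,0,-0.0082,0],[0.0,0.0086,0,-0.008,0],[0.0,0.0098,0,-0.0073,0],[0.0,0.0105,0,-0.005,0]]' 20
python3 -m crank '[[0.0,0.0115,0,-0.0041,0],[0.0,0,0,0,0],[0.0,0,0,0,0],[0.0,0,0,0,0],[0.0,0,0,0,0]]' 20
python3 -c "
from h import *
o,R,g=st(); r=w2r(g); print(r.round(4),np.hypot(r[0]-.0814,r[2]-.0963),np.arctan2(r[2]-.0963,r[0]-.0814))"
python3 -m crank '[[0.05,0,0,0,0],[0.05,0,0,0,0],[0.05,0,0,0,0],[0.05,0,0,0,0],[0.05,0,0,0,0]]' 20
python3 -c "
from h import *
o,R,g=st()
p=ctrl.camera('wrist')
for k in ['loop_end','lever_tip','keeper']:
    for d in ctrl.pinpoint(p,k): print(k,np.round(d['at'],1),round(d['confidence'],2), (w2r(at_z(p,d['at'],.071))*1000).round(1))
p=ctrl.camera('scene')
for k in ['loop_end','lever_tip','keeper']:
    for d in ctrl.pinpoint(p,k): print(k,np.round(d['at'],1),round(d['confidence'],2), (w2r(at_z(p,d['at'],.071))*1000).round(1))
"
```

```text
t: 38.87
ee_pos: [0.5655, -0.0181, 0.281]
tool_rot: [0.706, 0.015, 0.708, -0.014]
force: [-2.7, 0.9, 2.6]
finger_gap: 0.033
t: 39.28
ee_pos: [0.5623, -0.018, 0.2696]
tool_rot: [0.706, 0.015, 0.708, -0.014]
force: [-5.0, 1.7, -0.2]
finger_gap: 0.0329
t 39.28 grasp [ 0.5619 -0.018   0.1149] gap 0.0329 F [-5.   1.7 -0.2]
x [-0.002  0.    -1.   ] y [0.041 0.999 0.   ] z [ 0.999 -0.041 -0.002]
q [-0.231  0.636  1.703 -0.     0.805 -1.76 ]
[0.0043 0.1265 0.1149] 0.07935550283816721 2.9047711503158733
t: 39.7
ee_pos: [0.563, -0.0184, 0.2698]
tool_rot: [0.707, 0.014, 0.706, -0.015]
force: [0.1, 0.7, 0.2]
finger_gap: 0.0501
t 39.7 grasp [ 0.5632 -0.0185  0.1151] gap 0.0501 F [0.1 0.7 0.2]
x [ 0.001 -0.    -1.   ] y [ 0.041  0.999 -0.   ] z [ 0.999 -0.041  0.002]
q [-0.231  0.636  1.702 -0.     0.802 -1.76 ]
loop_end [279.2 235.6] 0.8 [ -0.9 125.8  71. ]
keeper [279.4 257.5] 0.83 [ 12.1 125.9  71. ]
loop_end [259.7 212.5] 0.66 [  3.7 138.9  71. ]
lever_tip [239.1 200.6] 0.8 [19.9 60.6 71. ]
keeper [256.4 210.1] 0.86 [  5.  125.1  71. ]
```

```bash
python3 -m crank '[[0.05,-0.021,0,0,0],[0.05,-0.021,0,0,0],[0.0,0,0,0,0],[0.0,0,0,0,0],[0.0,0,0,0,0]]' 40
python3 -m crank '[[0.0,0,0,0.02,0],[0.0,0,0,0.0204,0],[0.0,0,0,0,0],[0.0,0,0,0,0],[0.0,0,0,0,0]]'
python3 -c "
from h import *
o,R,g=st(); print((w2r(g)*1000).round(1))"
python3 -m crank '[[0.0,0,0,0.011,0],[0.0,0,0,0.0102,0],[0.0,0.002,0,0.0131,0],[0.0,0.0046,0,0.0125,0],[0.0,0.0069,0,0.0114,0]]'
python3 -c "
from h import *
o,R,g=st(); print((w2r(g)*1000).round(1))
p=ctrl.camera('wrist')
for k in ['loop_end','keeper']:
    for d in ctrl.pinpoint(p,k): print(k,np.round(d['at'],1),round(d['confidence'],2), (w2r(at_z(p,d['at'],.071))*1000).round(1))
for d in ctrl.pinpoint(p,'lever_tip'): print(np.round(d['at'],1),d['confidence'], [ (L,proj(p,r2w([.0755+.08*np.cos(L)-.008*np.sin(L),.125,.073+.08*np.sin(L)+.008*np.cos(L)])).round(0)) for L in (1.5,1.2,1,.8,.6)])"
```

```text
t: 40.52
ee_pos: [0.5622, -0.0181, 0.3112]
tool_rot: [0.707, 0.015, 0.707, -0.015]
force: [0.9, 0.2, 0.5]
finger_gap: 0.0141
t: 40.93
ee_pos: [0.6019, -0.0196, 0.3102]
tool_rot: [0.706, 0.015, 0.708, -0.014]
force: [-0.6, 0.0, -0.9]
finger_gap: -0.0001
t 40.93 grasp [ 0.6013 -0.0195  0.1555] gap -0.0001 F [-0.6  0.  -0.9]
x [-0.004  0.001 -1.   ] y [0.041 0.999 0.001] z [ 0.999 -0.041 -0.004]
q [-0.218  0.616  1.575 -0.     0.954 -1.748]
[ 43.6 126.5 155.5]
t: 41.35
ee_pos: [0.6606, -0.0221, 0.2981]
tool_rot: [0.707, 0.015, 0.707, -0.014]
force: [0.1, 0.0, 1.9]
finger_gap: -0.0001
t 41.35 grasp [ 0.6604 -0.022   0.1434] gap -0.0001 F [0.1 0.  1.9]
x [-0.001  0.    -1.   ] y [0.041 0.999 0.   ] z [ 0.999 -0.041 -0.001]
q [-0.202  0.699  1.425  0.     1.019 -1.732]
[102.8 126.4 143.4]
loop_end [107.9  58.2] 0.55 [ 2.6 31.8 71. ]
keeper [276.   75.1] 0.95 [ 11.4 124.5  71. ]
keeper [108.3  39.9] 0.4 [-6.6 33.4 71. ]
```

```bash
python3 -m crank '[[0.0,0.009,0,0.0097,0],[0.0,0.0108,0,0.0077,0],[0.0,0.0122,0,0.0054,0],[0.0,0.0129,0,0.0029,0],[0.0,0,0,0,0]]'
python3 -c "
from h import *
o,R,g=st(); print((w2r(g)*1000).round(1))"
python3 -m crank '[[0.0,0.003,0,0,0],[0.0,0.002,0,0,0],[0.0,0,0,0,0],[0.0,0,0,0,0],[0.0,0,0,0,0]]'
python3 -c "
from h import *
o,R,g=st(); print((w2r(g)*1000).round(1))"
```

```text
t: 41.97
ee_pos: [0.688, -0.0235, 0.2544]
tool_rot: [0.708, 0.014, 0.706, -0.015]
force: [-1.5, 0.2, 9.4]
finger_gap: 0.0001
t 41.97 grasp [ 0.6884 -0.0236  0.0997] gap 0.0001 F [-1.5  0.2  9.4]
x [ 0.002 -0.001 -1.   ] y [ 0.041  0.999 -0.   ] z [ 0.999 -0.041  0.002]
q [-0.196  0.786  1.371 -0.     0.982 -1.726]
[130.8 126.   99.7]
t: 42.38
ee_pos: [0.6877, -0.0234, 0.254]
tool_rot: [0.709, 0.014, 0.705, -0.015]
force: [-8.0, 1.3, 29.5]
finger_gap: -0.0002
t 42.38 grasp [ 0.6884 -0.0236  0.0993] gap -0.0002 F [-8.   1.3 29.5]
x [ 0.004 -0.001 -1.   ] y [ 0.041  0.999 -0.001] z [ 0.999 -0.041  0.004]
q [-0.196  0.786  1.373 -0.     0.978 -1.726]
[130.9 126.   99.3]
```

```bash
python3 -m crank '[[0.0,-0.01,0,0,0],[0.0,-0.04,0,0,0],[0.0,-0.04,0,0,0],[0.0,-0.04,0,0,0],[0.0,-0.03,0,0,0]]'
python3 -m crank '[[0.0,0,0,-0.03,0],[0.0,0,0,-0.04,0],[0.0,-0.02,0,-0.04,0],[0.0,-0.02,0,-0.03,0],[0.0,0,0,0,0]]'
python3 -m crank '[[0.04,0,0,0,0],[0.04,0,0,0,0],[0.04,0,0,0,0],[0.04,0,0,0,0],[0.04,0,0,0,0]]'
python3 - <<'E'
from h import *
o,R,g=st(); print((w2r(g)*1000).round(1))
p=ctrl.camera("wrist"); t=ctrl.camera("top"); s=ctrl.camera("scene")
a=np.hstack([cv2.resize(np.array(p["frame"]),(400,300)),cv2.resize(np.array(s["frame"])[160:260,180:313],(400,300),interpolation=cv2.INTER_CUBIC)])
b=cv2.resize(np.array(t["frame"])[80:305,80:480],(533,300),interpolation=cv2.INTER_CUBIC); b=np.hstack([b,np.zeros((300,267,3),np.uint8)])
cv2.imwrite("pics/f.png",np.vstack([a,b])[:,:,::-1])
for n,c in(("wrist",p),("top",t),("scene",s)):
  for k,z in [("loop_end",.071),("keeper",.071),("lever_tip",.081),("bar_knob",.081)]:
    for d in ctrl.pinpoint(c,k): print(n,k,round(d["confidence"],2),(w2r(at_z(c,d["at"],z))*1000).round(1))
  for d in ctrl.trace(c,"chisel1"): print(n,d["extent"],round(d["confidence"],2))
print([proj(p,r2w([x,y,.048])).round(0) for y in(-.095,-.041,.013) for x in (-.072,.038)])
E
```

```text
t: 42.8
ee_pos: [0.6875, -0.0235, 0.4102]
tool_rot: [0.708, 0.014, 0.706, -0.015]
force: [0.9, 0.1, -0.1]
finger_gap: 0.0001
t: 43.22
ee_pos: [0.5456, -0.0169, 0.4485]
tool_rot: [0.706, 0.014, 0.707, -0.015]
force: [-1.0, 0.1, -0.5]
finger_gap: -0.0001
t: 43.63
ee_pos: [0.5505, -0.0178, 0.4456]
tool_rot: [0.706, 0.015, 0.707, -0.014]
force: [0.2, -0.2, -0.3]
finger_gap: 0.04
t 43.63 grasp [ 0.5503 -0.0178  0.2909] gap 0.04 F [ 0.2 -0.2 -0.3]
x [-0.001  0.    -1.   ] y [0.041 0.999 0.   ] z [ 0.999 -0.041 -0.001]
q [-0.235  0.38   1.571 -0.     1.192 -1.765]
[ -7.4 126.2 290.9]
wrist loop_end 0.76 [ 17.5 127.3  71. ]
wrist keeper 0.86 [ 12.2 124.   71. ]
wrist keeper 0.3 [ 25.1 -29.2  71. ]
wrist lever_tip 0.64 [159.2 124.3  81. ]
wrist lever_tip 0.44 [-23.6 -15.7  81. ]
wrist bar_knob 0.66 [ 23.2 -26.9  81. ]
wrist [66.1, 115.9, 107.8, 265.7] 0.92
wrist [113.8, 119.4, 152.0, 263.5] 0.82
wrist [164.6, 133.0, 196.2, 274.8] 0.68
wrist [264.8, 204.0, 296.1, 330.7] 0.47
wrist [4.1, 170.3, 292.6, 232.5] 0.32
top loop_end 0.38 [  5.9 127.5  71. ]
top bar_knob 0.68 [ 29.5 -26.7  81. ]
top bar_knob 0.68 [-35.1 -29.2  81. ]
top [314.1, 163.7, 322.3, 222.6] 0.73
top [328.4, 172.6, 339.9, 228.0] 0.72
top [350.3, 174.6, 357.8, 232.1] 0.61
top [80.7, 290.4, 114.2, 302.2] 0.52
scene loop_end 0.73 [-164.8  337.4   71. ]
scene loop_end 0.5 [  6.4 125.5  71. ]
scene loop_end 0.49 [ 69.9 117.1  71. ]
scene keeper 0.94 [ 14.1 132.4  71. ]
scene lever_tip 0.71 [163.4 134.6  81. ]
scene lever_tip 0.56 [16.7 17.  81. ]
scene bar_knob 0.83 [ 27.6 -18.6  81. ]
scene bar_knob 0.18 [-152.6  349.1   81. ]
scene [200.3, 177.5, 249.2, 202.4] 0.87
scene [204.9, 185.0, 254.4, 216.0] 0.83
scene [429.7, 251.9, 487.5, 297.0] 0.7
scene [189.6, 169.7, 233.0, 197.5] 0.55
[array([ 74., 121.]), array([ 90., 218.]), array([124., 121.]), array([136., 218.]), array([174., 121.]), array([182., 218.])]
```

View pics/f.png

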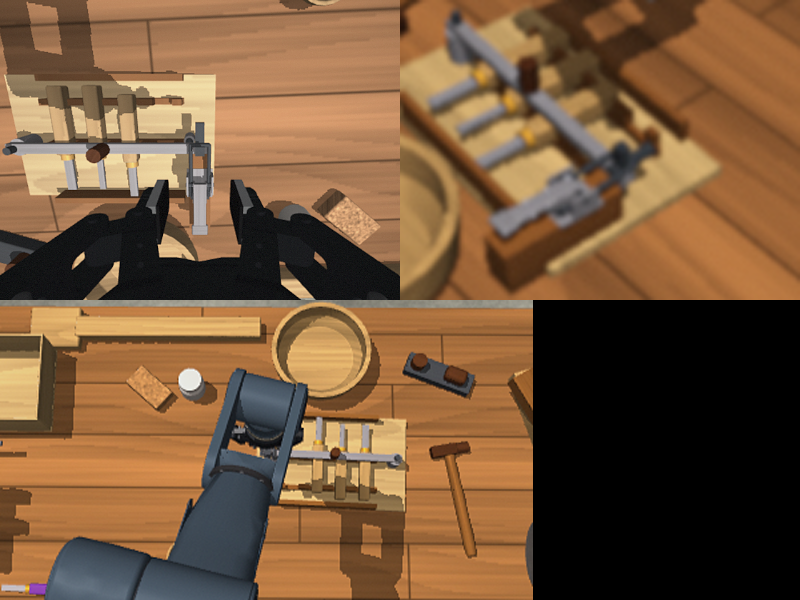

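```bash
python3 - <<'E'
from h import *
p=ctrl.camera("wrist")
for d in ctrl.trace(p,"chisel1")[:4]:
    e=d["extent"]; m=d["mask"]; ys,xs=np.nonzero(m)
    f=lambda q:(w2r(at_z(p,q[0],q[1]))*1000).round(1)[:2]
    r=ys.min()+8; c=xs[ys==r]; r2=ys.max()-3; c2=xs[ys==r2]
    print(round(d["confidence"],2),"rear x",f(((e[0]+e[2])/2,e[1]),) if 0 else (w2r(at_z(p,(c.mean(),ys.min()),.048))*1000).round(1)[:2],"handle edges y",[(w2r(at_z(p,(u,r),.048))*1000).round(1)[1] for u in(c.min(),c.max())],"blade tip",(w2r(at_z(p,(c2.mean(),ys.max()),.038))*1000).round(1)[:2])
E
```

```text
0.95 rear x [-71.9 -89.1] handle edges y [np.float64(-106.9), np.float64(-74.2)] blade tip [103.1 -97. ]
0.7 rear x [-72.9 -37.1] handle edges y [np.float64(-53.4), np.float64(-22.9)] blade tip [101.8 -42.8]
0.69 rear x [-60.2  14.8] handle edges y [np.float64(0.9), np.float64(27.3)] blade tip [114.3  10.8]
0.5 rear x [-186.8  292.5] handle edges y [np.float64(284.0), np.float64(302.9)] blade tip [-182.6  299. ]
```

```bash
python3 -c "
from h import *
print(ctrl.finish_job())"
```

```text
the job is handed in; nothing more can be done
None
```

I handed the job in at about 44 s. All three chisels are in the rack with blades away from the robot, the bar is shut, the loop is hooked and the lever is flat. Handing in gives no verdict, so this rests on my own checks.

- **Order of work:** I swung the bar open to about 1.5 rad and put the three chisels in slots 1, 2 and 3. Then I swung the bar shut, carried the loop over the keeper and pressed the lever down. I left the purple look-alike and the other bench items alone, and they look undisturbed in the last picture, where the arm hides part of the bench.
- **Bar:** after shutting, the knob position gave about 0 rad. At the end the top and scene cameras put the knob 7–10 mm farther to +x than the shut position, and the wrist camera about 3 mm. That means shut, within camera error.
- **Loop and lever:** the cross wire was 13 mm behind the keeper point after hooking. The lever stopped hard with about 29 N on the tool, and its tip was found lying flat.
    - The final loop position readings disagree: the cross wire reads 6 to 17 mm in rack x, against about 12 for the keeper. The last picture shows it hooked.
- **Chisels:** slots 1 and 2 are within about 2 mm lengthwise of where I aimed. The slot 3 chisel has moved about 11 mm towards the far end board, probably by the expected knock. I left it because that is inside the 15 mm limit, assuming slot origins centred between the end boards at x ≈ -17.

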